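# Set up the tattoo practice station

### The arm

A 6-joint arm with a two-finger parallel gripper is mounted at the origin on the work surface. World frame = base frame: x ahead of the robot, y to its left, z up, the work surface at z = 0. Lengths are in m, angles in rad, forces in N, time in s.
With the tool pointing down it reaches from about 0.325 to 0.9 m from the base axis. Payload 6.1 kg.
Tool frame: the origin (TCP) lies midway between the tips of the shut fingers; the grasp point (between the pads) lies 19 mm behind it (r.grip_point_offset is the distance from the TCP to the grasp point, in m); z points along the fingers, y is the direction in which the jaws open and shut (so a half turn about z gives the same grasp; the last joint's range is limited). The gripper opens to 87 mm and grips with 3 to 60 N. Pads are 19 mm wide; open, the fingers measure 117 mm over their backs; the gripper's body (75 mm by 190 mm) begins 51 mm behind the grasp point.
Start: joints at [1.177, 0.22, 1.526, -0, 1.395, -0.126], TCP at [0.165, 0.603, 0.223] pointing down, gripper open.
Joint ranges: [-2.98, 2.98], [-0.91, 2.08], [0.09, 2.57], [-1.24, 4.39], [0.2, 2.65], [-2.68, 2.68]. Speed limits (rad/s): [2.57, 2.57, 3.01, 3.14, 3.14, 3.14].

### API

Orientations are given as a unit quaternion [w, x, y, z].
In Python, from bench import monitor, get_image, calibration, r gives the robot as it stands.
- The arm moves only by the shell command python3 -m pendant 'ROWS'. ROWS is JSON, a list of rows, each a list of 7 numbers: the turn, a rotation vector about the world's x, y, z in rad, then the shift along the world's x, y, z in m, then the finger opening in m, from 0 to 0.087. A call has 1 to 5 rows; each row is the pose to reach, as a shift and turn from the pose measured when the call began; what a row does not reach only later rows make up. A row lasts 1/8 s, in which the tool goes at most 62.5 mm and 10.7 degrees, less where a joint would pass 70% of its speed; a pose out of reach is approached as far as the arm can. A call with a gripper value outside its range is refused whole. The fingers move at their own pace and stop on an object; the grip force is fixed at half the most. Time passes only in rows, so rows that repeat a pose let the fingers close. It gives the time, the measured TCP pose, the force and the opening at its end, in the units of the state.
- monitor.read_state(): the state, without advancing time (a new reading comes with each control period).
- get_image(name): name is "side" or "top"; returns the picture (384x512x3 uint8, red, green, blue); there is no depth.
- calibration(name): a dict with "intrinsics" (3x3 intrinsics, pixels), "cam_to_world" (4x4, takes a point from camera to world coordinates). Camera axes: x right, y up, looking along -z (the intrinsics and any distortion apply to the point x, -y, -z); pixel columns grow to the right and rows downward; lengths in m; the calibration is good to about 2 mm. A picture is of the moment at which its call begins. calibration takes no time and is no camera call.
- r.hand_in(): hands the job in, once; it reports no verdict.
The state is a dict: "time_s": time; "joint_pos": joint angles; "qvel": joint speeds; "joint_torque": joint torques, N m; "position": TCP position; "ee_rot": TCP orientation; "force": force on the tool from outside, world axes, zero at the start; "torque": the same for the moment, N m; "opening": finger opening in m.
Only numpy, scipy, OpenCV 4.12 (cv2) and the standard library are available. Lean on these libraries where they do the work, as an engineer would, in place of code of your own. Each camera call takes 0.05 s, during which the arm holds its last target.

### The job

First push the tan practice panel across the table into the open mouth of the grey hold-down frame until it is fully home against the end stop. Then lift each hold-down bar that hangs on the rail up and off it and lay it across both side rails above the panel, level, seated in its own pair of facing notches and centred so that both ends stick out about equally. At the end the panel must still be fully home and nothing else on the table displaced or knocked over.

Things in the scene. Friction and masses are not known exactly. Their poses are not given: they have to be found in the camera images.
- frame: Fixed frame: grey side rails along x, dark stop at the +x end, yellow flared lead-ins at the open -x mouth. Origin on the table where the centre of the home panel lies; z up. Rails: inner faces y = +-70 mm, outer +-90, x -75 to 112; stop's face x = 100; lead-ins flare to x -117, y +-96, 30 high. Teeth (tops 42 high) leave notches 26 wide, floors 30 high, at x = 80, 36, -8, -52 mm.
- panel: Practice panel, loose, lying flat: plywood board with a tan synthetic skin face, 200 x 130 x 22 mm (x, y, z), 0.45 kg. Origin: centre of its underside; x along its length. Too wide to grip: it is pushed. When home its length runs along the rails and its leading end touches the stop.
- rack: Fixed hanging rail: a steel rod of 12 mm diameter, 270 mm long, along y of its frame, top 125 mm above the table, on posts of 16 mm diameter at y = +-135 mm. Origin on the table under the rod's middle. A bar hangs with its hook arm on the rod, the bar below and across it, bar x along rack x.
- rail_mid (a point): Middle of the rod, on its top. To take a bar off: lift it 15 to 37 mm (26 is best), then move it at least 115 mm towards -x of the rack before raising it further, because half of the bar lies under the rod.
- bar1: Hold-down bar with red grip, loose, 0.22 kg, may be absent. Flat steel bar 196 x 18 x 10 mm (x, y, z); origin: centre of its underside. On its middle a C hook 14 mm wide, open to +x: stem x -28 to -20, up to z 68; arm x -28 to 28, z 60 to 68; lip x 20 to 28, z 46 to 60; on top a grip block 28 x 16 x 34 mm, z 68 to 102.
- grip1 (a point): Grip point of the bar with the red grip, inside its grip block, 92 mm above the bar's underside.
- bar2: Hold-down bar with blue grip, loose, 0.22 kg, may be absent. Flat steel bar 196 x 18 x 10 mm (x, y, z); origin: centre of its underside. On its middle a C hook 14 mm wide, open to +x: stem x -28 to -20, up to z 68; arm x -28 to 28, z 60 to 68; lip x 20 to 28, z 46 to 60; on top a grip block 28 x 16 x 34 mm, z 68 to 102.
- grip2 (a point): Grip point of the bar with the blue grip, inside its grip block, 92 mm above the bar's underside.
- bar3: Hold-down bar with black grip, loose, 0.22 kg, may be absent. Flat steel bar 196 x 18 x 10 mm (x, y, z); origin: centre of its underside. On its middle a C hook 14 mm wide, open to +x: stem x -28 to -20, up to z 68; arm x -28 to 28, z 60 to 68; lip x 20 to 28, z 46 to 60; on top a grip block 28 x 16 x 34 mm, z 68 to 102.
- grip3 (a point): Grip point of the bar with the black grip, inside its grip block, 92 mm above the bar's underside.
- bar4: Hold-down bar with yellow grip, loose, 0.22 kg, may be absent. Flat steel bar 196 x 18 x 10 mm (x, y, z); origin: centre of its underside. On its middle a C hook 14 mm wide, open to +x: stem x -28 to -20, up to z 68; arm x -28 to 28, z 60 to 68; lip x 20 to 28, z 46 to 60; on top a grip block 28 x 16 x 34 mm, z 68 to 102.
- grip4 (a point): Grip point of the bar with the yellow grip, inside its grip block, 92 mm above the bar's underside.
- notch1 (a point): Middle between a pair of notches (frame x = 80 mm), at the height of the notch floors: where the origin of a seated bar comes to lie. The bar's length then runs along y of the frame, either way round.
- notch2 (a point): Middle between a pair of notches (frame x = 36 mm), at the height of the notch floors: where the origin of a seated bar comes to lie. The bar's length then runs along y of the frame, either way round.
- notch3 (a point): Middle between a pair of notches (frame x = -8 mm), at the height of the notch floors: where the origin of a seated bar comes to lie. The bar's length then runs along y of the frame, either way round.
- notch4 (a point): Middle between a pair of notches (frame x = -52 mm), at the height of the notch floors: where the origin of a seated bar comes to lie. The bar's length then runs along y of the frame, either way round.
- mug: Cream mug, 85 mm tall, 80 mm across, loose, a bystander; origin at the centre of its underside.
- squeeze: White squeeze bottle, 170 mm tall, 68 mm across, loose, a bystander; origin at the centre of its underside.
- ink1: Red ink bottle, 90 mm tall, 38 mm across, loose, a bystander; origin at the centre of its underside.
- ink2: Blue ink bottle, 90 mm tall, 38 mm across, loose, a bystander; origin at the centre of its underside.
- phone: Black phone lying flat, 150 x 74 x 9 mm, loose, a bystander; origin at the centre of its underside.
Mind the look-alikes: they are no part of the job. Leave any orange look-alike of the bar2 alone.

How it is judged:
On the way, in this order (a step that is already met when the one before it is completed fails the run):
1. the panel lies fully home in the frame against the stop (x of panel in the frame of frame between -0.008 and 0.008 m and y of panel in the frame of frame between -0.01 and 0.01 m and angle between the x axis of panel and the x axis of frame, either way round below 0.08 rad and height (world z) of panel below 0.006 m and angle between panel's own z axis and vertical below 0.1 rad), for 0.2 s.
2. the first bar lies seated across both rails (((z of bar1 in the frame of frame between 0.026 and 0.034 m and y of bar1 in the frame of frame between -0.013 and 0.013 m and x of bar1 in the frame of frame between -0.065 and 0.092 m and angle between the x axis of bar1 and the y axis of frame, either way round below 0.1 rad and angle between bar1's own z axis and vertical below 0.08 rad and linear speed of bar1 below 0.03 m/s and contact force between bar1 and the fingers below 0.2 N) or (z of bar2 in the frame of frame between 0.026 and 0.034 m and y of bar2 in the frame of frame between -0.013 and 0.013 m and x of bar2 in the frame of frame between -0.065 and 0.092 m and angle between the x axis of bar2 and the y axis of frame, either way round below 0.1 rad and angle between bar2's own z axis and vertical below 0.08 rad and linear speed of bar2 below 0.03 m/s and contact force between bar2 and the fingers below 0.2 N) or (z of bar3 in the frame of frame between 0.026 and 0.034 m and y of bar3 in the frame of frame between -0.013 and 0.013 m and x of bar3 in the frame of frame between -0.065 and 0.092 m and angle between the x axis of bar3 and the y axis of frame, either way round below 0.1 rad and angle between bar3's own z axis and vertical below 0.08 rad and linear speed of bar3 below 0.03 m/s and contact force between bar3 and the fingers below 0.2 N) or (z of bar4 in the frame of frame between 0.026 and 0.034 m and y of bar4 in the frame of frame between -0.013 and 0.013 m and x of bar4 in the frame of frame between -0.065 and 0.092 m and angle between the x axis of bar4 and the y axis of frame, either way round below 0.1 rad and angle between bar4's own z axis and vertical below 0.08 rad and linear speed of bar4 below 0.03 m/s and contact force between bar4 and the fingers below 0.2 N))), for 0.2 s.
3. every bar that is there lies seated across both rails (z of bar1 in the frame of frame between 0.026 and 0.034 m and y of bar1 in the frame of frame between -0.013 and 0.013 m and x of bar1 in the frame of frame between -0.065 and 0.092 m and angle between the x axis of each of bar1, bar2, bar3, bar4 and the y axis of frame, either way round below 0.1 rad and angle between each of bar1, bar2, bar3, bar4's own z axis and vertical below 0.08 rad and linear speed of each of bar1, bar2, bar3, bar4 below 0.03 m/s and contact force between each of bar1, bar2, bar3, bar4 and the fingers below 0.2 N and z of bar2 in the frame of frame between 0.026 and 0.034 m and y of bar2 in the frame of frame between -0.013 and 0.013 m and x of bar2 in the frame of frame between -0.065 and 0.092 m and z of bar3 in the frame of frame between 0.026 and 0.034 m and y of bar3 in the frame of frame between -0.013 and 0.013 m and x of bar3 in the frame of frame between -0.065 and 0.092 m and z of bar4 in the frame of frame between 0.026 and 0.034 m and y of bar4 in the frame of frame between -0.013 and 0.013 m and x of bar4 in the frame of frame between -0.065 and 0.092 m), for 0.2 s.
At the end, for the whole second after the job is handed in: The panel is home (within 8 mm of touching the stop, within 0.08 rad of the rails, flat on the table) and every bar present rests released on the notch floors of both rails: level within 0.08 rad, square to the rails within 0.1 rad, centred within 13 mm (all of step 1 and all of step 3 and linear speed of panel below 0.03 m/s).
It fails at once if a bystander (mug, squeeze bottle, ink bottles, phone) is displaced by more than 25 mm or tipped over (distance of any of mug, squeeze, ink1, ink2, phone from where it was at the start of the episode above 0.025 m or angle between any of mug, squeeze, ink1, ink2, phone's own z axis and vertical above 0.5 rad).
Of bar1, bar2, bar3, bar4 only 3 to 4 are there at a start; the rules pass over those that are not, and their reading is None.
At some moment in a run one of panel may be knocked a few centimetres aside while the robot is not near it.
Once in a run the grip may slacken for a moment while it holds something.
It also fails if it takes over 210 s, if anything falls off the work surface, if the arm or the gripper's body presses on something with over 40 N, if the wrist force passes 120 N, or if a joint passes its speed limit or range.

## Working session

There is one attempt and no reset: what is moved stays moved. The work goes in short steps, Python scripts to look and compute and a shell command to move; the robot and the scene stay as the last step left them, time stands still between calls to the robot, and variables do not carry over. Pictures are saved under pics/ and viewed, and the job is handed in when it is done.

```bash
ls; mkdir -p pics; python3 - <<'E'
from bench import monitor, get_image, calibration, r
import cv2, numpy as np
s=monitor.read_state(); print(s)
for n in("side","top"):
    c=calibration(n); print(n,np.round(c["intrinsics"],1).tolist(),np.round(c["cam_to_world"],3).tolist(), [k for k in c])
    im=get_image(n); cv2.imwrite(f"pics/{n}0.png",im[:,:,::-1])
E
```

```text
pics
{'time_s': 0.0, 'joint_pos': array([ 1.17690264e+00,  2.21219570e-01,  1.52765610e+00, -1.04233728e-05,
        1.39469214e+00, -1.26125916e-01]), 'qvel': array([-0.00125541,  0.0015594 ,  0.00023553, -0.00059578, -0.00197457,
       -0.00150412]), 'joint_torque': array([-1.27315423e-03, -4.94606459e+01, -3.87372279e+01,  6.98798290e-02,
        5.72316698e-02, -1.59962633e-04]), 'position': array([0.16513707, 0.60212498, 0.22141751]), 'ee_rot': array([-2.48939110e-04,  1.33483293e-01,  9.91050571e-01, -9.55703399e-04]), 'force': array([-0.99463097,  0.59049835,  0.61689299]), 'torque': array([ 0.00524638, -0.00407336, -0.00382966]), 'opening': 0.08750998654267891}
side [[376.9, 0.0, 251.9], [0.0, 376.9, 193.7], [0.0, 0.0, 1.0]] [[0.987, 0.099, -0.129, 0.346], [-0.162, 0.533, -0.83, -0.838], [-0.013, 0.84, 0.542, 0.649], [0.0, 0.0, 0.0, 1.0]] ['intrinsics', 'cam_to_world']
top [[413.9, 0.0, 252.7], [0.0, 413.9, 191.9], [0.0, 0.0, 1.0]] [[0.023, 0.998, -0.056, 0.439], [-1.0, 0.024, 0.015, 0.006], [0.016, 0.056, 0.998, 1.357], [0.0, 0.0, 0.0, 1.0]] ['intrinsics', 'cam_to_world']
```

View pics/top0.png

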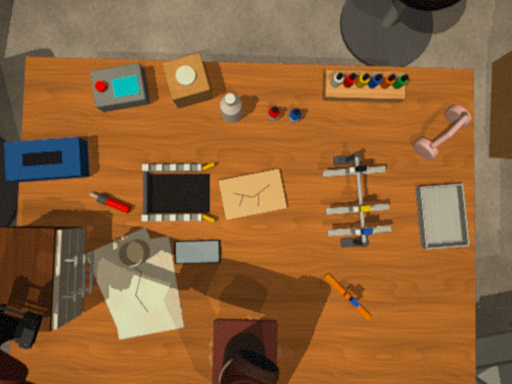

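View pics/side0.png

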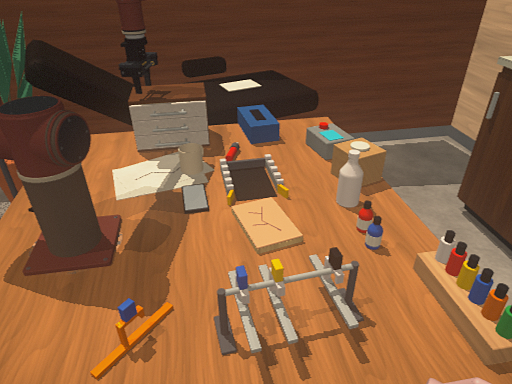

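Top view: frame at about (177,192) with its mouth to the right, panel at (253,194), and the rack at (360,200) with black (375,168), yellow (367,209) and blue (368,232) grips, no red. The orange look-alike with a blue patch lies at (348,296). I'll take close crops now.

```bash
cat > h.py <<'E'
from bench import monitor, get_image, calibration, r
import cv2, numpy as np
def proj(n,P):
    c=calibration(n);K=np.array(c["intrinsics"]);T=np.linalg.inv(c["cam_to_world"])
    p=(T[:3,:3]@np.atleast_2d(P).T).T+T[:3,3]
    q=np.c_[p[:,0],-p[:,1],-p[:,2]]@K.T
    return q[:,:2]/q[:,2:]
def ray(n,uv):
    c=calibration(n);K=np.array(c["intrinsics"]);T=np.array(c["cam_to_world"])
    uv=np.atleast_2d(uv); d=np.c_[uv,np.ones(len(uv))]@np.linalg.inv(K).T
    d=np.c_[d[:,0],-d[:,1],-d[:,2]]@T[:3,:3].T
    return T[:3,3],d
def onz(n,uv,z):
    o,d=ray(n,uv); return o+d*((z-o[2])/d[:,2])[:,None]
def tri(a,b):
    A=np.zeros((3,3));B=np.zeros(3)
    for n,uv in(("top",a),("side",b)):
        o,d=ray(n,uv);d=d[0]/np.linalg.norm(d);M=np.eye(3)-np.outer(d,d);A+=M;B+=M@o
    return np.linalg.solve(A,B)
def crop(n,im,x0,y0,x1,y1,f,name):
    c=cv2.resize(im[y0:y1,x0:x1],None,fx=f,fy=f,interpolation=cv2.INTER_CUBIC)
    cv2.imwrite(f"pics/{name}.png",c[:,:,::-1])
E
python3 - <<'E'
from h import *
t=cv2.imread("pics/top0.png")[:,:,::-1];s=cv2.imread("pics/side0.png")[:,:,::-1]
crop("top",t,130,150,290,230,5,"c_frame")
crop("top",t,310,140,400,255,5,"c_rack")
crop("side",s,205,235,375,360,4,"c_srack")
crop("side",s,200,140,310,260,5,"c_sframe")
E
```

```text
(no output)
```

View pics/c_frame.png

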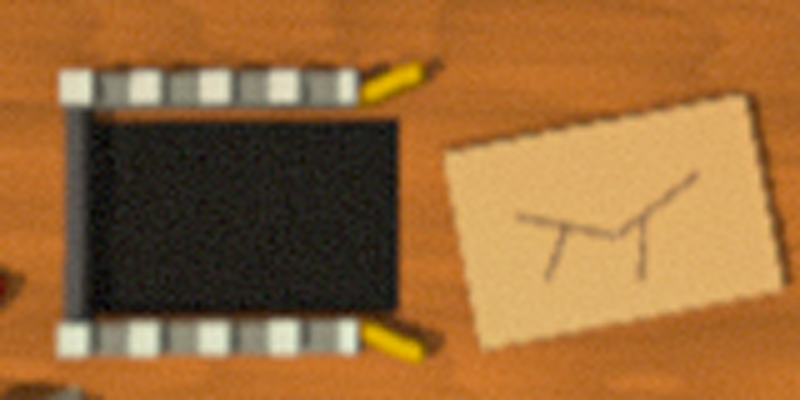

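View pics/c_rack.png

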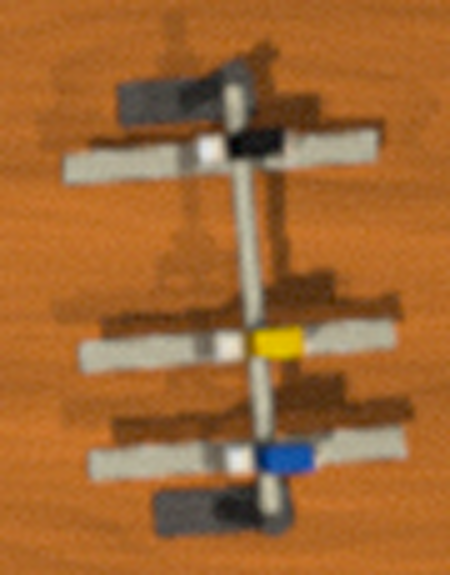

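View pics/c_srack.png

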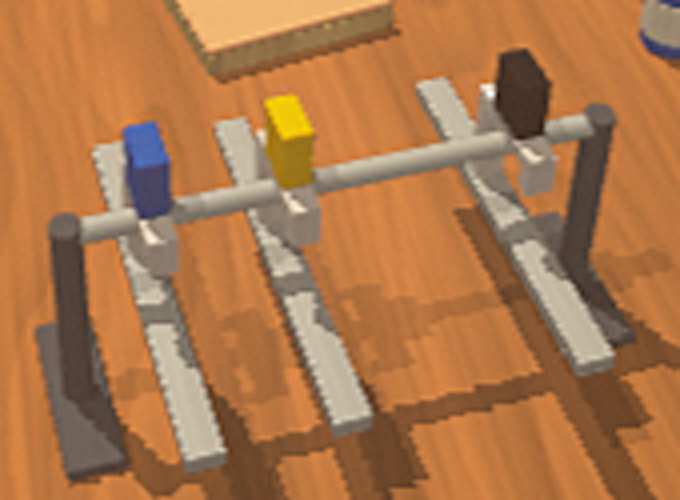

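View pics/c_sframe.png

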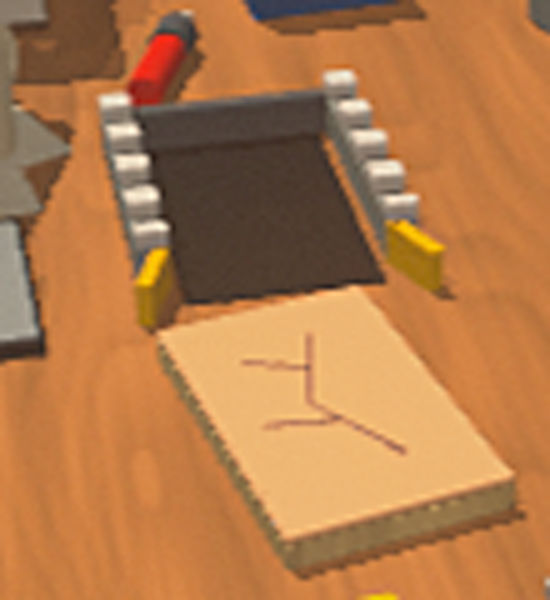

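Rack crop: three bars only: black, yellow and blue, with the stems on the image-left (+y) side and the lips towards -y. The blue-grip candidates are the hanging bar at (368,232) and the orange look-alike at (348,296), and I choose the hanging one. Next I'll measure poses.

```bash
cat >> h.py <<'E'
def hsv(im): return cv2.cvtColor(np.ascontiguousarray(im),cv2.COLOR_RGB2HSV)
def panel(im):
    H=hsv(im).astype(int);m=((H[...,0]>=12)&(H[...,0]<=24)&(H[...,1]>70)&(H[...,1]<150)&(H[...,2]>170)).astype(np.uint8)
    m=cv2.morphologyEx(m,cv2.MORPH_CLOSE,np.ones((5,5)))
    m[:, :130]=0;m[:150]=0;m[250:]=0;m[:,310:]=0
    cs,_=cv2.findContours(m,0,2);c=max(cs,key=cv2.contourArea)
    rc=cv2.minAreaRect(c);b=cv2.boxPoints(rc);P=onz("top",b,0.022)
    e=[P[1]-P[0],P[2]-P[1]]; L=[np.linalg.norm(x) for x in e];k=int(np.argmax(L))
    d=e[k]; d=d if d[1]>0 else -d
    return P.mean(0)[:2],np.degrees(np.arctan2(d[1],d[0])),np.round(L,4),cv2.contourArea(c)
E
python3 - <<'E'
from h import *
t=cv2.imread("pics/top0.png")[:,:,::-1];s=cv2.imread("pics/side0.png")[:,:,::-1]
print("panel",panel(t))
H=hsv(t).astype(int)
# white teeth
m=((H[...,1]<45)&(H[...,2]>170)).astype(np.uint8); m[:,:135]=0;m[:, 205:]=0;m[:155]=0;m[225:]=0
n,l,st,ce=cv2.connectedComponentsWithStats(m)
for i in range(1,n): 
    if st[i,4]>5: print(st[i],np.round(ce[i],2),np.round(onz("top",ce[i],.042)[0],4))
def blob(n,im,m,roi):
    z=np.zeros_like(m);x0,y0,x1,y1=roi;z[y0:y1,x0:x1]=m[y0:y1,x0:x1]
    k,l,st,ce=cv2.connectedComponentsWithStats(z.astype(np.uint8));i=1+np.argmax(st[1:,4]);return ce[i],st[i]
for n,im,roi in(("top",t,(330,140,400,250)),("side",s,(205,235,375,300))):
    H=hsv(im).astype(int)
    Y=(abs(H[...,0]-25)<6)&(H[...,1]>190)&(H[...,2]>120)
    B=(abs(H[...,0]-112)<12)&(H[...,1]>150)
    K=(H[...,2]<60)
    print(n,"Y",blob(n,im,Y,roi),"B",blob(n,im,B,roi),"K",blob(n,im,K,(350,160,372,180) if n=="top" else (325,245,345,272)))
E
```

```text
panel (array([ 0.50867565, -0.01156574]), np.float64(102.76177917014238), array([0.1988, 0.1309]), 2363.5)
[143 165   5   6  29] [145.07 167.41] [0.5833 0.3309 0.042 ]
[156 164   6   7  35] [158.63 167.23] [0.5849 0.288  0.042 ]
[170 164   6   7  35] [172.46 167.26] [0.5859 0.2441 0.042 ]
[184 164   6   6  26] [186.38 166.81] [0.5885 0.1999 0.042 ]
[198 165   3   5  15] [199. 167.] [0.5888 0.1598 0.042 ]
[142 215   6   5  27] [144.41 217.07] [0.4257 0.327  0.042 ]
[156 215   6   5  30] [158.5 217. ] [0.427  0.2827 0.042 ]
[169 215   7   5  32] [172.09 217.09] [0.4277 0.2399 0.042 ]
[183 214   7   6  36] [186.33 216.56] [0.4304 0.1951 0.042 ]
[197 214   4   6  19] [198.89 216.53] [0.4314 0.1554 0.042 ]
top Y (array([364.921875, 208.109375]), array([359, 205,  12,   7,  64], dtype=int32)) B (array([366.6875, 231.    ]), array([362, 229,  10,   5,  48], dtype=int32)) K (array([360.59574468, 167.93617021]), array([356, 165,  10,   6,  47], dtype=int32))
side Y (array([276.93548387, 269.76497696]), array([271, 259,  12,  23, 217], dtype=int32)) B (array([237.6, 267.6]), array([237, 267,   3,   3,   5], dtype=int32)) K (array([341., 259.]), array([341, 258,   1,   3,   3], dtype=int32))
```

```bash
python3 -m pendant '[[0,0,-0.1,0.025,-0.05,0.01,0.087],[0,0,-0.2,0.05,-0.1,0.02,0.087],[0,0,-0.3,0.075,-0.15,0.02,0.087],[0,0,-0.4,0.1,-0.2,0.02,0.087],[0,0,-0.5,0.125,-0.25,0.02,0.087]]'
python3 -m pendant '[[0,0,-0.1,0.025,-0.05,0,0.087],[0,0,-0.2,0.05,-0.1,0,0.087],[0,0,-0.3,0.075,-0.15,0,0.087],[0,0,-0.4,0.1,-0.2,0,0.087],[0,0,-0.5,0.125,-0.25,0,0.087]]'
python3 - <<'E'
from h import *
F=np.array([[.1025,-.08],[.058,-.08],[.014,-.08],[-.030,-.08],[.1025,.08],[.058,.08],[.014,.08],[-.030,.08]])
W=np.array([[.5833,.3309],[.5849,.2880],[.5859,.2441],[.5885,.1999],[.4257,.3270],[.4270,.2827],[.4277,.2399],[.4304,.1951]])
a=F-F.mean(0);b=W-W.mean(0);U,S,V=np.linalg.svd(a.T@b);R=(U@V).T
t=W.mean(0)-R@F.mean(0);print("frame",t,np.degrees(np.arctan2(R[1,0],R[0,0])),np.abs(F@R.T+t-W).max(0))
E
```

```text
time_s: 0.72
position: [0.2905, 0.3505, 0.2412]
ee_rot: [-0.0, 0.376, 0.927, -0.001]
force: [1.5, 0.2, -0.5]
opening: 0.0867
time_s: 1.35
position: [0.4158, 0.0987, 0.2411]
ee_rot: [-0.001, 0.595, 0.804, -0.001]
force: [1.2, 0.9, 0.2]
opening: 0.0872
frame [0.50778559 0.22734208] 91.76172016048419 [0.00165431 0.00135306]
```

```bash
python3 -m pendant '[[0,0,-0.02,0.025,-0.05,0,0.087],[0,0,-0.04,0.05,-0.1,0,0.087],[0,0,-0.06,0.075,-0.15,0,0.087],[0,0,-0.074,0.1,-0.2,0,0.087],[0,0,-0.074,0.125,-0.252,-0.02,0.087]]'
python3 -m pendant '[[0,0,0,0,0,-0.05,0.087],[0,0,0,0,0,-0.1,0.087]]'
python3 - <<'E'
from h import *
t=get_image("top");print(panel(t)); crop("top",t,130,130,390,250,3,"t1")
s=monitor.read_state();print(s["position"],s["ee_rot"],s["joint_pos"])
E
```

```text
time_s: 1.98
position: [0.5424, -0.1555, 0.2224]
ee_rot: [0.001, 0.624, 0.781, -0.0]
force: [1.4, 0.4, 0.5]
opening: 0.0871
time_s: 2.22
position: [0.5425, -0.1566, 0.1209]
ee_rot: [0.001, 0.625, 0.781, 0.0]
force: [-0.3, -0.0, -0.6]
opening: 0.0874
(array([ 0.50834797, -0.01201217]), np.float64(102.23317909832859), array([0.1992, 0.1296]), 2159.5)
[ 0.53756797 -0.15409154  0.11290523] [-0.00454836  0.62473909  0.7808189  -0.00148992] [-4.19816701e-01  1.76971519e-01  1.79211468e+00 -6.36450572e-04
  1.18206077e+00 -6.40755967e-01]
```

View pics/t1.png

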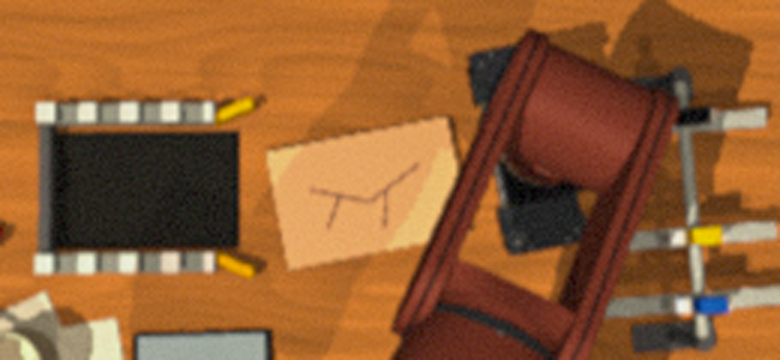

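```bash
python3 -m pendant '[[0,0,0,0,0,-0.05,0.087],[0,0,0,0,0,-0.09,0.087],[0,0,0,0,0,-0.1,0.087],[0,0,0,0,0,-0.1,0.087]]'
python3 - <<'E'
from h import *
for i in range(3):
    s=monitor.read_state();print(s["position"],s["force"])
s=get_image("side");crop("side",s,140,150,400,330,3,"s1")
E
```

```text
time_s: 2.78
position: [0.5379, -0.1541, 0.0136]
ee_rot: [-0.005, 0.625, 0.781, -0.001]
force: [0.7, 0.6, -0.3]
opening: 0.0869
[ 0.53792455 -0.15412822  0.01361135] [ 0.73916941  0.5852501  -0.26667446]
[ 0.53792455 -0.15412822  0.01361135] [ 0.73916941  0.5852501  -0.26667446]
[ 0.53792455 -0.15412822  0.01361135] [ 0.73916941  0.5852501  -0.26667446]
```

View pics/s1.png

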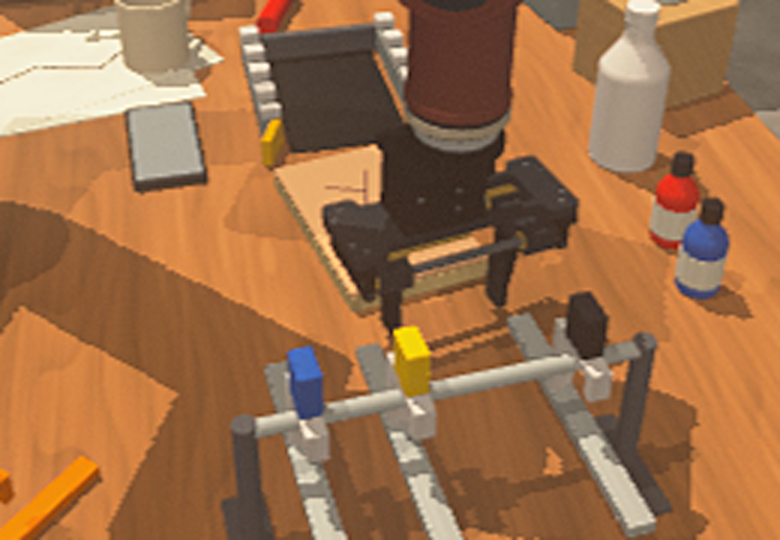

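```bash
python3 -m pendant '[[0,0,0,-0.003,0.016,0,0.087],[0,0,0,-0.006,0.030,-0.002,0.087],[0,0,0,-0.006,0.030,-0.002,0.087]]'
python3 -m pendant '[[0,0,-0.03,-0.003,0.014,0,0.087],[0,0,-0.06,-0.005,0.024,0,0.087],[0,0,-0.1,-0.008,0.035,0,0.087],[0,0,-0.14,-0.0115,0.048,0,0.087],[0,0,-0.187,-0.015,0.062,0,0.087]]'
python3 - <<'E'
from h import *
t=get_image("top");print(panel(t)); crop("top",t,130,130,390,250,3,"t2")
s=monitor.read_state();print(s["position"],s["ee_rot"],s["force"])
E
```

```text
time_s: 3.2
position: [0.5326, -0.123, 0.0131]
ee_rot: [-0.003, 0.624, 0.781, -0.001]
force: [0.3, -0.9, 1.1]
opening: 0.087
time_s: 3.82
position: [0.5179, -0.0613, 0.0136]
ee_rot: [-0.003, 0.694, 0.72, -0.001]
force: [-0.5, -2.5, 0.4]
opening: 0.0875
(array([0.51242128, 0.07272684]), np.float64(91.41356722860769), array([0.1552, 0.1294]), 1636.5)
[ 0.51711876 -0.05954679  0.01324552] [-0.0036911   0.69509796  0.71890507 -0.00083585] [-0.50534658  1.42824231 -0.29778481]
```

View pics/t2.png

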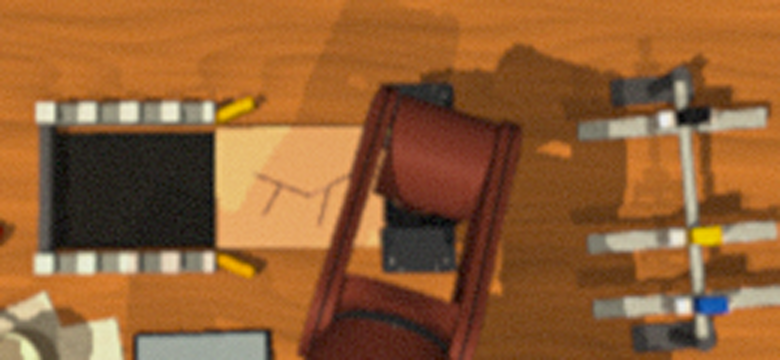

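```bash
python3 -m pendant '[[0,0,0,-0.001,0.02,0,0.087],[0,0,0,-0.002,0.04,0,0.087],[0,0,0,-0.002,0.06,0,0.087],[0,0,0,-0.003,0.08,0,0.087],[0,0,0,-0.003,0.1,0,0.087]]'
python3 -m pendant '[[0,0,0,-0.001,0.02,0,0.087],[0,0,0,-0.001,0.04,0,0.087],[0,0,0,-0.002,0.055,0,0.087],[0,0,0,-0.002,0.064,0,0.087]]'
python3 -m pendant '[[0,0,0,0,0.004,0,0.087],[0,0,0,0,0.008,0,0.087]]'
python3 - <<'E'
from h import *
t=get_image("top"); crop("top",t,130,130,390,250,3,"t3")
s=monitor.read_state();print(s["position"],s["ee_rot"],s["force"])
E
```

```text
time_s: 4.5
position: [0.5145, 0.0403, 0.0136]
ee_rot: [-0.003, 0.695, 0.719, -0.001]
force: [-0.3, -1.9, 0.5]
opening: 0.0869
time_s: 5.0
position: [0.5126, 0.1046, 0.0137]
ee_rot: [-0.003, 0.694, 0.72, -0.001]
force: [-0.6, -1.8, 0.6]
opening: 0.0868
time_s: 5.25
position: [0.5126, 0.1125, 0.0137]
ee_rot: [-0.003, 0.694, 0.72, -0.001]
force: [-0.4, -2.1, 0.9]
opening: 0.087
[0.51259974 0.11291014 0.01372863] [-0.00284205  0.69435851  0.71962287 -0.0010546 ] [ 0.43483389 -1.76659961  0.01587431]
```

View pics/t3.png

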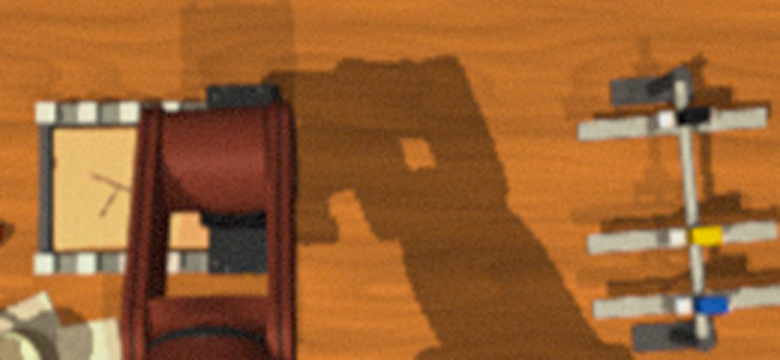

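Nearly home; a couple of pixels remain. I'll creep until the force rises.

```bash
for i in 1 2 3; do python3 -m pendant '[[0,0,0,0,0.002,0,0.087],[0,0,0,0,0.003,0,0.087]]' | grep -E "pos|force"; done
```

```text
position: [0.5126, 0.1149, 0.0137]
force: [-0.3, -8.8, 1.7]
position: [0.5126, 0.1151, 0.0138]
force: [-1.2, -16.0, 1.2]
position: [0.5126, 0.1151, 0.0138]
force: [-2.2, -16.9, 3.1]
```

```bash
python3 -m pendant '[[0,0,0,0,-0.02,0,0.087],[0,0,0,0,-0.03,0.05,0.087],[0,0,0,-0.02,-0.05,0.11,0.06],[0,0,0,-0.04,-0.09,0.17,0.06],[0,0,0,-0.06,-0.13,0.2,0.06]]'
python3 - <<'E'
from h import *
t=get_image("top"); s=get_image("side");cv2.imwrite("pics/t4.png",t[:,:,::-1]);cv2.imwrite("pics/s4.png",s[:,:,::-1]);print(panel(t))
E
```

```text
time_s: 6.68
position: [0.4552, -0.0104, 0.2123]
ee_rot: [0.001, 0.694, 0.72, -0.004]
force: [1.4, -0.9, 0.4]
opening: 0.0653
(array([0.50872974, 0.22711493]), np.float64(91.41356722860772), array([0.1933, 0.1292]), 2352.5)
```

View pics/t4.png

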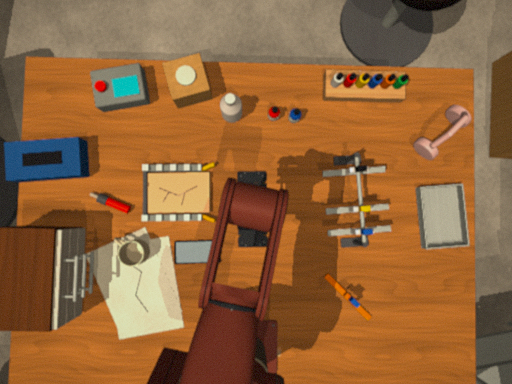

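View pics/s4.png

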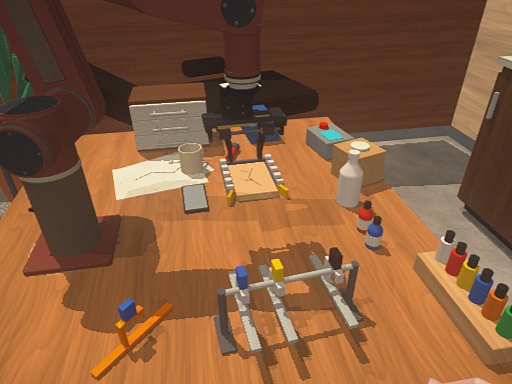

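```bash
cat >> h.py <<'E'
def big(m,roi):
    z=np.zeros(m.shape,np.uint8);x0,y0,x1,y1=roi;z[y0:y1,x0:x1]=m[y0:y1,x0:x1]
    k,l,st,ce=cv2.connectedComponentsWithStats(z)
    if k<2: return None
    i=1+np.argmax(st[1:,4]);return ce[i],st[i].tolist()
def masks(im):
    H=hsv(im).astype(int);h,s,v=H[...,0],H[...,1],H[...,2]
    return {"Y":(abs(h-25)<6)&(s>180)&(v>90),"B":(abs(h-113)<14)&(s>110)&(v>40),"K":(v<65)}
E
python3 - <<'E'
from h import *
t=cv2.imread("pics/t4.png")[:,:,::-1];s=cv2.imread("pics/s4.png")[:,:,::-1]
R={"Y":((345,195,395,225),(262,255,292,290)),"B":((345,222,395,245),(230,262,252,296)),"K":((353,163,370,175),(328,245,346,271))}
mt,ms=masks(t),masks(s)
for k in R:
    a=big(mt[k],R[k][0]);b=big(ms[k],R[k][1]);print(k,a,b,"z.150:",np.round(onz("top",a[0],.150)[0],4),"tri",np.round(tri(a[0],b[0]),4))
# bars in top: grey bars
H=hsv(t).astype(int);m=((H[...,1]<60)&(H[...,2]>110));m[:, :318]=0;m[:,395:]=0;m[:155]=0;m[245:]=0
n,l,st,ce=cv2.connectedComponentsWithStats(m.astype(np.uint8))
for i in range(1,n):
    if st[i,4]>15: print(st[i],ce[i])
E
```

```text
Y (array([364.58823529, 208.10294118]), [359, 205, 12, 7, 68]) (array([276.78666667, 269.70666667]), [271, 259, 12, 23, 225]) z.150: [ 0.4677 -0.34    0.15  ] tri [ 0.4677 -0.3399  0.1501]
B (array([366.50943396, 231.26415094]), [362, 229, 10, 6, 53]) (array([240.60824742, 271.59793814]), [236, 266, 11, 14, 97]) z.150: [ 0.4003 -0.3461  0.15  ] tri [ 0.4002 -0.3431  0.1601]
K (array([360.74509804, 167.92156863]), [356, 165, 10, 7, 51]) (array([335.31343284, 261.91044776]), [329, 249, 13, 21, 67]) z.150: [ 0.5856 -0.3277  0.15  ] tri [ 0.5862 -0.33    0.1411]
[355 157   4   9  34] [356.5        160.76470588]
[323 167  39  38 264] [347.13636364 177.89772727]
[363 166  22   8 103] [374.49514563 169.37864078]
[372 204  16   6  79] [379.58227848 206.56962025]
[326 206  32   8 154] [342.26623377 209.61038961]
[360 212   4  16  46] [361.80434783 219.5       ]
[373 226  18   7  85] [381.04705882 228.47058824]
[328 229  33   7 157] [343.62420382 231.5477707 ]
[362 235   5   8  32] [363.625   238.40625]
```

```bash
python3 -m pendant '[[0,0,0.02,0.002,-0.06,0,0.05],[0,0,0.04,0.005,-0.12,0,0.05],[0,0,0.06,0.007,-0.18,0,0.05],[0,0,0.06,0.01,-0.24,0,0.05],[0,0,0.06,0.0125,-0.3,0,0.05]]'
python3 -m pendant '[[0,0,0,0,-0.03,0,0.05],[0,0,0,0,-0.03,0,0.05]]'
python3 - <<'E'
from h import *
s=monitor.read_state();q=s["ee_rot"];print(s["position"],q,np.degrees(np.arctan2(q[2]**2-q[1]**2,2*q[1]*q[2])))
im=get_image("side");crop("side",im,180,130,380,360,2.6,"s5")
E
```

```text
time_s: 7.4
position: [0.4694, -0.3144, 0.2141]
ee_rot: [0.004, 0.673, 0.739, -0.002]
force: [0.3, 0.9, 0.7]
opening: 0.0498
time_s: 7.65
position: [0.4691, -0.3456, 0.2125]
ee_rot: [0.003, 0.675, 0.738, -0.002]
force: [-0.1, 1.1, -0.9]
opening: 0.0498
[ 0.46912743 -0.3455725   0.21246629] [ 0.00319146  0.674562    0.73820871 -0.00195622] 5.158974549203392
```

View pics/s5.png

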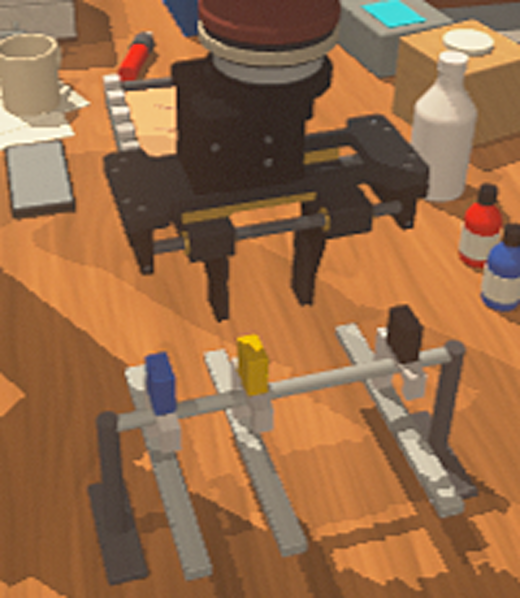

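```bash
python3 -m pendant '[[0,0,0.005,-0.0015,0.005,-0.03,0.05],[0,0,0.005,-0.0015,0.005,-0.055,0.05],[0,0,0.005,-0.0015,0.005,-0.072,0.05],[0,0,0.005,-0.0015,0.005,-0.072,0.05]]'
python3 - <<'E'
from h import *
im=get_image("side");crop("side",im,180,130,380,360,2.6,"s6")
E
```

```text
time_s: 8.2
position: [0.4673, -0.3373, 0.139]
ee_rot: [0.001, 0.672, 0.741, -0.002]
force: [0.1, -0.3, 0.2]
opening: 0.0499
```

View pics/s6.png

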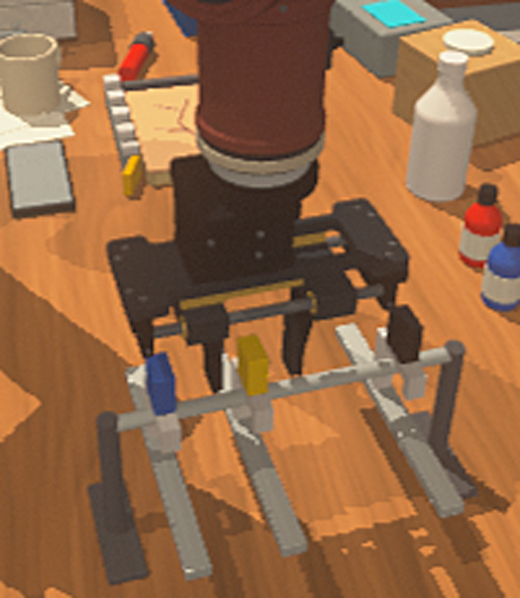

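```bash
python3 - <<'E'
from h import *
p=proj("side",[[.4673,-.3373,.139],[.4677,-.340,.133],[.4677,-.340,.167]]);print((p-[180,130])*2.6)
E
python3 -m pendant '[[0,0,0,0,0,0,0.012],[0,0,0,0,0,0,0.005],[0,0,0,0,0,0,0.005],[0,0,0,0,0,0,0.005]]'
```

```text
[[250.02096897 372.01299225]
 [251.18621788 380.60631633]
 [252.25020567 345.80827532]]
time_s: 8.75
position: [0.4679, -0.3384, 0.1408]
ee_rot: [0.003, 0.672, 0.741, -0.002]
force: [-1.7, -0.4, 1.0]
opening: 0.0177
```

```bash
python3 -m pendant '[[0,0,0,0,0,0.01,0.005],[0,0,0,0,0,0.02,0.005],[0,0,0,0,0,0.026,0.005],[0,0,0,0,0,0.026,0.005]]'
python3 - <<'E'
from h import *
im=get_image("side");crop("side",im,180,130,380,360,2.6,"s7")
E
```

```text
time_s: 9.25
position: [0.4683, -0.3388, 0.1677]
ee_rot: [0.004, 0.672, 0.741, -0.002]
force: [0.9, 0.3, -2.5]
opening: 0.0158
```

View pics/s7.png

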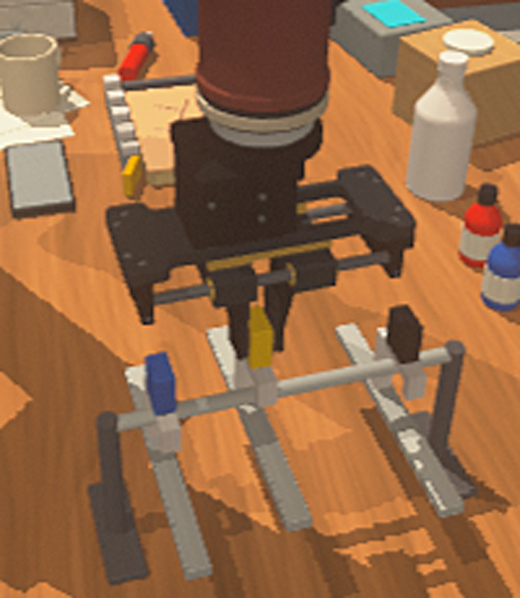

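```bash
python3 -m pendant '[[0,0,0,-0.002,0.02,0,0.005],[0,0,0,-0.005,0.05,0,0.005],[0,0,0,-0.0075,0.08,0,0.005],[0,0,0,-0.011,0.11,0,0.005],[0,0,0,-0.0125,0.13,0,0.005]]'
python3 -m pendant '[[0,0,0,0,0.0,0.03,0.005],[0,0,0.1,0,0.03,0.05,0.005],[0,0,0.25,0.01,0.06,0.05,0.005],[0,0,0.4,0.02,0.1,0.05,0.005],[0,0,0.55,0.03,0.14,0.05,0.005]]'
python3 - <<'E'
from h import *
im=get_image("side");crop("side",im,150,100,400,360,2.3,"s8")
E
```

```text
time_s: 9.93
position: [0.4549, -0.2062, 0.1666]
ee_rot: [0.002, 0.672, 0.741, -0.002]
force: [-0.3, -0.6, -2.3]
opening: 0.0162
time_s: 10.55
position: [0.4848, -0.0647, 0.2166]
ee_rot: [0.003, 0.443, 0.896, -0.001]
force: [1.1, 0.4, -1.5]
opening: 0.0156
```

View pics/s8.png

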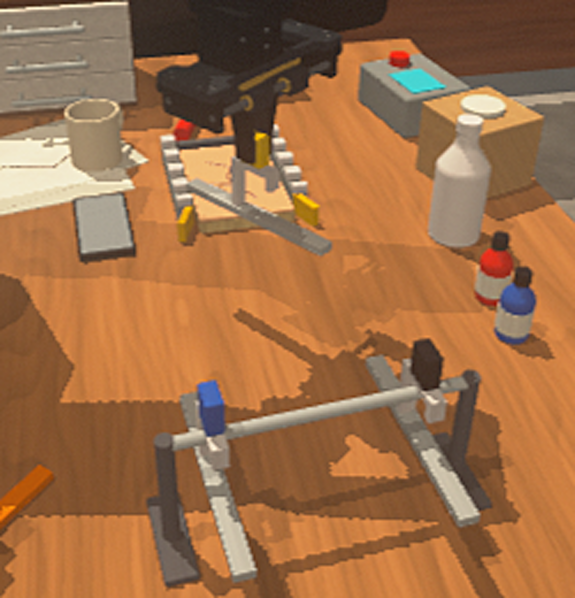

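```bash
python3 -m pendant '[[0,0,0.15,0.003,0.04,0,0.005],[0,0,0.3,0.006,0.09,0,0.005],[0,0,0.45,0.009,0.14,0,0.005],[0,0,0.6,0.012,0.19,0,0.005],[0,0,0.75,0.015,0.24,0,0.005]]'
python3 -m pendant '[[0,0,0.1,0.002,0.05,0,0.005],[0,0,0.196,0.004,0.09,0,0.005],[0,0,0.196,0.0055,0.13,0,0.005],[0,0,0.196,0.0055,0.132,0,0.005]]'
python3 - <<'E'
from h import *
s=monitor.read_state();q=s["ee_rot"];print(s["position"],q,np.degrees(np.arctan2(q[2]**2-q[1]**2,2*q[1]*q[2])))
im=get_image("side");crop("side",im,150,80,350,240,3,"s9")
im=get_image("top");crop("top",im,90,130,250,260,4,"t9")
E
```

```text
time_s: 11.22
position: [0.5001, 0.1815, 0.2164]
ee_rot: [0.002, 0.078, 0.997, 0.002]
force: [0.9, -1.1, -2.3]
opening: 0.0159
time_s: 11.72
position: [0.5047, 0.3159, 0.216]
ee_rot: [0.001, -0.022, 1.0, 0.002]
force: [-0.2, -0.3, -3.0]
opening: 0.0157
[0.50473939 0.31590889 0.21599434] [ 0.00139786 -0.02163029  0.99976269  0.00217796] 92.4788499267669
```

View pics/s9.png

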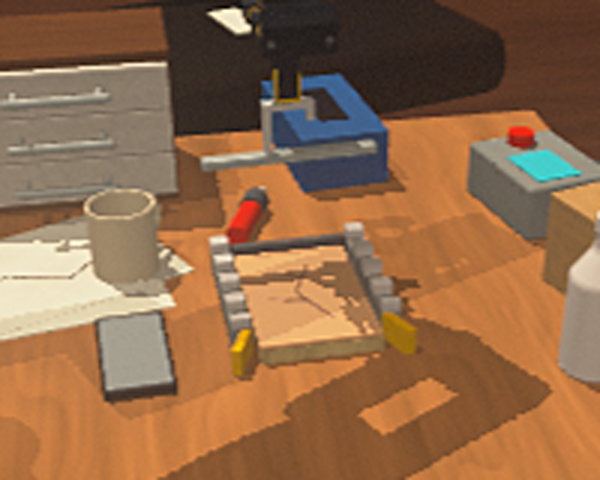

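View pics/t9.png

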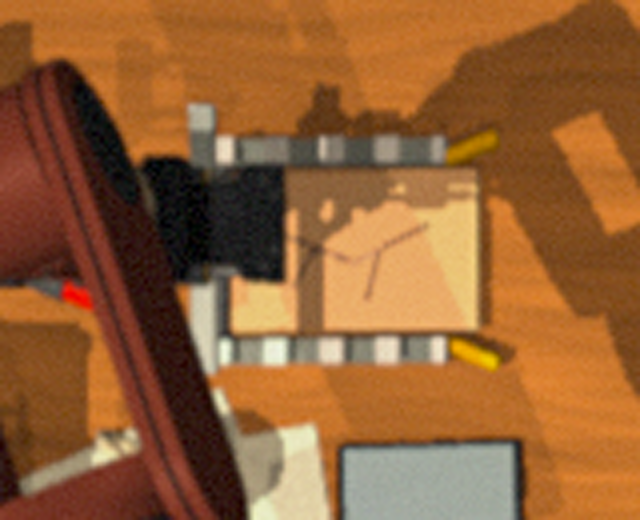

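```bash
python3 - <<'E'
from h import *
E=onz("top",[[140.3,155.6],[142.3,222.8]],.151);print(E,E.mean(0),np.linalg.norm(E[0]-E[1]))
# bar ends in side view crop: left (202,163) right (376,147)
im=cv2.imread("pics/s9.png");
p=np.array([[202,163],[376,147]])/3+[150,80]
print(tri([142.3,222.8],p[0]),tri([140.3,155.6],p[1]))
E
```

```text
[[0.60562066 0.31912314 0.151     ]
 [0.41016346 0.30589172 0.151     ]] [0.50789206 0.31250743 0.151     ] 0.1959045321894832
[0.41103565 0.30725468 0.14516292] [0.6079537  0.3213698  0.14168935]
```

```bash
python3 -m pendant '[[0,0,-0.02,-0.002,-0.0065,-0.03,0.005],[0,0,-0.02,-0.003,-0.0065,-0.06,0.005],[0,0,-0.02,-0.003,-0.0065,-0.085,0.005],[0,0,-0.02,-0.003,-0.0065,-0.09,0.005]]'
python3 - <<'E'
from h import *
s=monitor.read_state();q=s["ee_rot"];print(s["position"],q,np.degrees(np.arctan2(q[2]**2-q[1]**2,2*q[1]*q[2])))
im=get_image("side");crop("side",im,200,100,320,210,5,"s10")
im=get_image("top");crop("top",im,120,140,220,240,5,"t10")
E
```

```text
time_s: 12.32
position: [0.5006, 0.3052, 0.1238]
ee_rot: [-0.001, -0.01, 1.0, 0.001]
force: [-0.1, 0.3, -1.8]
opening: 0.0158
[0.50064693 0.30515832 0.12381239] [-6.32421840e-04 -9.89072336e-03  9.99950748e-01  5.25114381e-04] 91.13341227261324
```

View pics/s10.png

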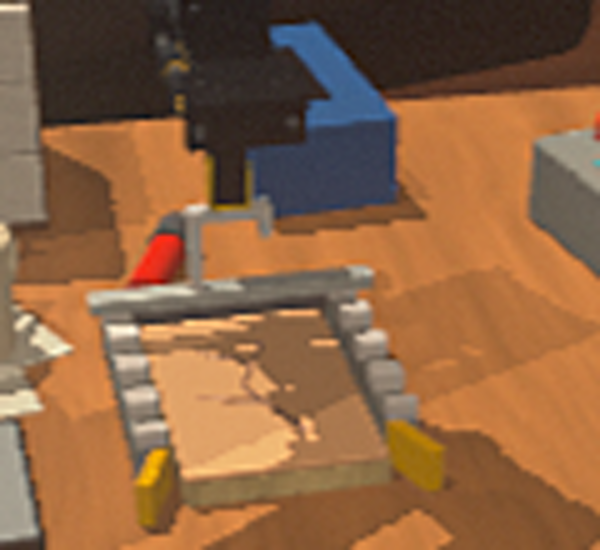

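View pics/t10.png

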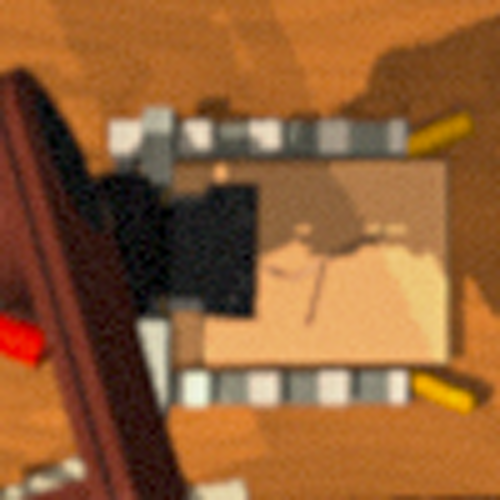

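```bash
python3 -m pendant '[[0,0,0,0.001,0.001,-0.008,0.005],[0,0,0,0.001,0.001,-0.014,0.005],[0,0,0,0.001,0.001,-0.018,0.005],[0,0,0,0.001,0.001,-0.018,0.005]]'
python3 - <<'E'
from h import *
im=get_image("side");crop("side",im,200,100,320,210,5,"s11")
im=get_image("top");crop("top",im,120,140,220,240,5,"t11")
E
```

```text
time_s: 12.92
position: [0.5027, 0.3071, 0.1074]
ee_rot: [0.001, -0.01, 1.0, 0.001]
force: [0.2, -0.5, -2.0]
opening: 0.0158
```

View pics/s11.png

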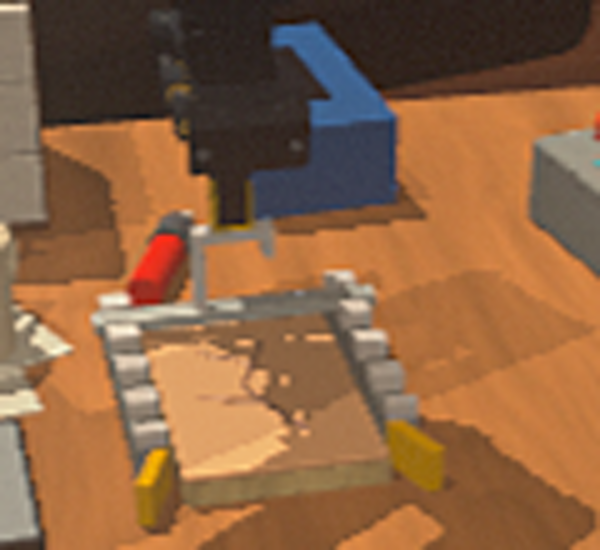

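View pics/t11.png

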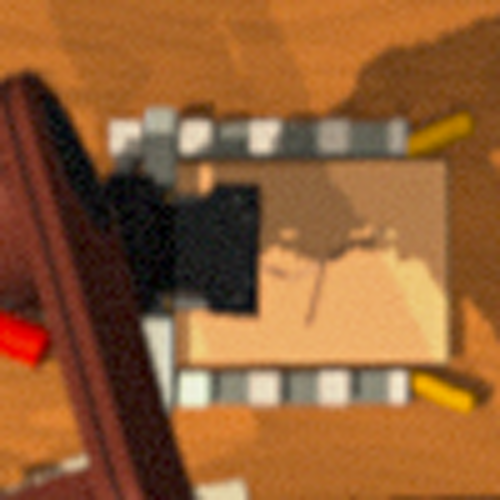

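Now in the notches. I'll lower the last few mm, then release.

```bash
python3 -m pendant '[[0,0,0,0,0,-0.002,0.005],[0,0,0,0,0,-0.004,0.005],[0,0,0,0,0,-0.004,0.005]]'

```

```text
time_s: 13.4
position: [0.5039, 0.3077, 0.1063]
ee_rot: [0.002, -0.01, 1.0, 0.002]
force: [-3.3, -1.7, 9.9]
opening: 0.0159
```

```bash
python3 -m pendant '[[0,0,0,0,0,0,0.034],[0,0,0,0,0,0,0.034],[0,0,0,0,0,0.03,0.034],[0,0,0,0,0,0.07,0.034],[0,0,0,0,-0.04,0.1,0.04]]'
python3 -m pendant '[[0,0,-0.15,-0.01,-0.05,0,0.05],[0,0,-0.3,-0.02,-0.1,0,0.05],[0,0,-0.45,-0.03,-0.15,0,0.05],[0,0,-0.6,-0.04,-0.2,0,0.05],[0,0,-0.75,-0.05,-0.25,0,0.05]]'
python3 - <<'E'
from h import *
im=get_image("side");crop("side",im,190,100,320,220,5,"s12")
im=get_image("top");crop("top",im,120,140,220,240,5,"t12");print(panel(im))
E
```

```text
time_s: 14.02
position: [0.5042, 0.269, 0.2079]
ee_rot: [0.003, -0.012, 1.0, 0.002]
force: [1.2, -0.7, -0.7]
opening: 0.0373
time_s: 14.65
position: [0.4537, 0.0176, 0.2079]
ee_rot: [0.004, 0.357, 0.934, 0.001]
force: [0.7, -1.1, -0.2]
opening: 0.05
(array([0.5090746 , 0.21269201]), np.float64(91.41356722860773), array([0.1643, 0.1292]), 1967.5)
```

View pics/s12.png

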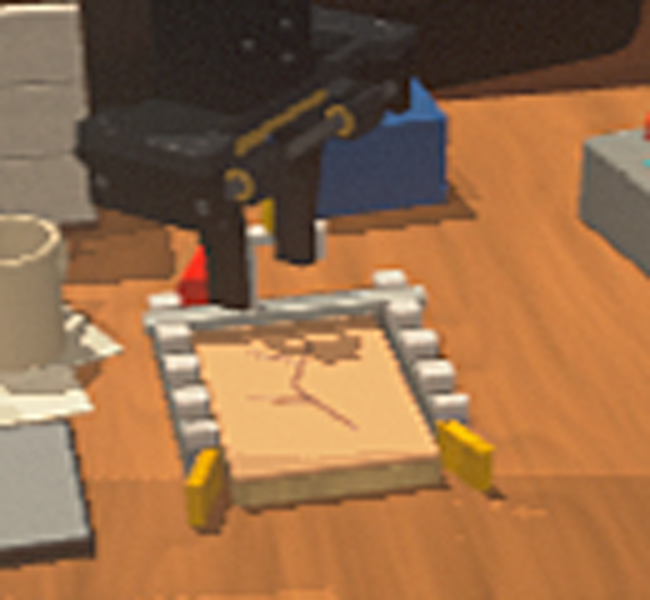

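View pics/t12.png

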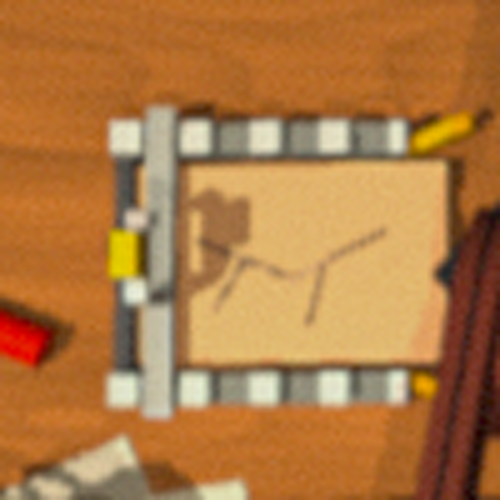

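```bash
python3 -m pendant '[[0,0,-0.15,-0.008,-0.055,0,0.05],[0,0,-0.3,-0.016,-0.11,0,0.05],[0,0,-0.45,-0.024,-0.165,0,0.05],[0,0,-0.6,-0.032,-0.22,0,0.05],[0,0,-0.745,-0.04,-0.275,0,0.05]]'
python3 -m pendant '[[0,0,0,-0.007,-0.05,0,0.05],[0,0,0,-0.0134,-0.088,0,0.05],[0,0,0,-0.0134,-0.088,0,0.05]]'
python3 - <<'E'
from h import *
s=monitor.read_state();q=s["ee_rot"];print(s["position"],q,np.degrees(np.arctan2(q[2]**2-q[1]**2,2*q[1]*q[2])))
im=get_image("side");crop("side",im,180,130,380,360,2.6,"s13")
b=big(masks(im)["B"],(230,255,252,300));print(b, proj("side",[[.4003,-.3455,.15]]))
E
```

```text
time_s: 15.38
position: [0.4137, -0.2609, 0.2079]
ee_rot: [0.004, 0.675, 0.738, -0.001]
force: [1.0, -0.3, -0.4]
opening: 0.0498
time_s: 15.75
position: [0.4001, -0.3506, 0.2075]
ee_rot: [0.004, 0.676, 0.737, -0.001]
force: [0.4, 0.5, -0.1]
opening: 0.05
[ 0.4001235  -0.35064331  0.20748827] [ 3.67671750e-03  6.75808902e-01  7.37067349e-01 -7.30094152e-04] 4.965266528059434
(array([246. , 279.5]), [246, 275, 1, 10, 10]) [[241.27062915 276.51079316]]
```

View pics/s13.png

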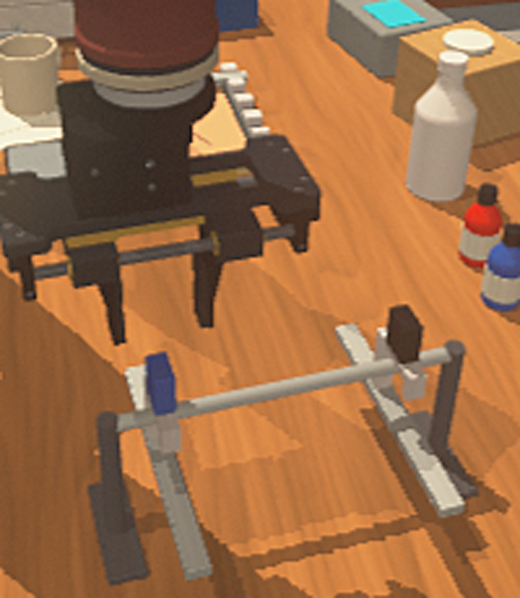

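```bash
python3 -m pendant '[[0,0,0.005,0,0.005,-0.03,0.05],[0,0,0.005,0,0.005,-0.055,0.05],[0,0,0.005,0,0.005,-0.0675,0.05],[0,0,0.005,0,0.005,-0.0675,0.05]]'
python3 -m pendant '[[0,0,0,0,0,0,0.012],[0,0,0,0,0,0,0.005],[0,0,0,0,0,0,0.005],[0,0,0,0,0,0,0.005]]'
python3 -m pendant '[[0,0,0,0,0,0.01,0.005],[0,0,0,0,0,0.02,0.005],[0,0,0,0,0,0.026,0.005],[0,0,0,0,0,0.026,0.005]]'
python3 - <<'E'
from h import *
im=get_image("side");crop("side",im,180,130,380,360,2.6,"s14")
E
```

```text
time_s: 16.3
position: [0.4005, -0.3427, 0.1392]
ee_rot: [0.002, 0.673, 0.74, -0.0]
force: [-0.1, -0.2, 0.8]
opening: 0.0497
time_s: 16.8
position: [0.4005, -0.3429, 0.1395]
ee_rot: [0.003, 0.673, 0.74, -0.0]
force: [-1.5, 0.1, 0.3]
opening: 0.018
time_s: 17.3
position: [0.4009, -0.3433, 0.1664]
ee_rot: [0.003, 0.673, 0.74, -0.0]
force: [0.7, 0.5, -2.2]
opening: 0.016
```

View pics/s14.png

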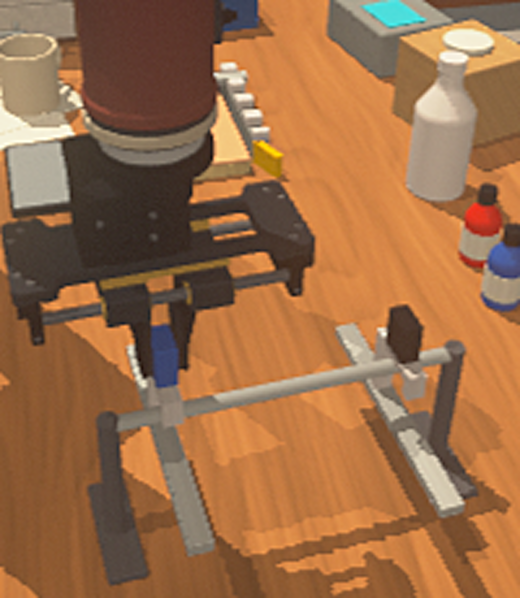

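```bash
python3 -m pendant '[[0,0,0,-0.002,0.02,0,0.005],[0,0,0,-0.005,0.05,0,0.005],[0,0,0,-0.0075,0.08,0,0.005],[0,0,0,-0.011,0.11,0,0.005],[0,0,0,-0.0125,0.13,0,0.005]]'
python3 -m pendant '[[0,0,0,0.005,0.0,0.03,0.005],[0,0,0.1,0.02,0.03,0.05,0.005],[0,0,0.25,0.035,0.06,0.05,0.005],[0,0,0.4,0.05,0.1,0.05,0.005],[0,0,0.55,0.065,0.14,0.05,0.005]]'
python3 - <<'E'
from h import *
im=get_image("side");crop("side",im,150,100,400,360,2.3,"s15")
E
```

```text
time_s: 17.98
position: [0.3875, -0.2108, 0.1653]
ee_rot: [0.002, 0.673, 0.74, -0.0]
force: [0.4, 0.5, -2.2]
opening: 0.0156
time_s: 18.6
position: [0.4526, -0.0693, 0.2152]
ee_rot: [0.002, 0.445, 0.896, 0.0]
force: [0.9, 0.5, -1.9]
opening: 0.016
```

View pics/s15.png

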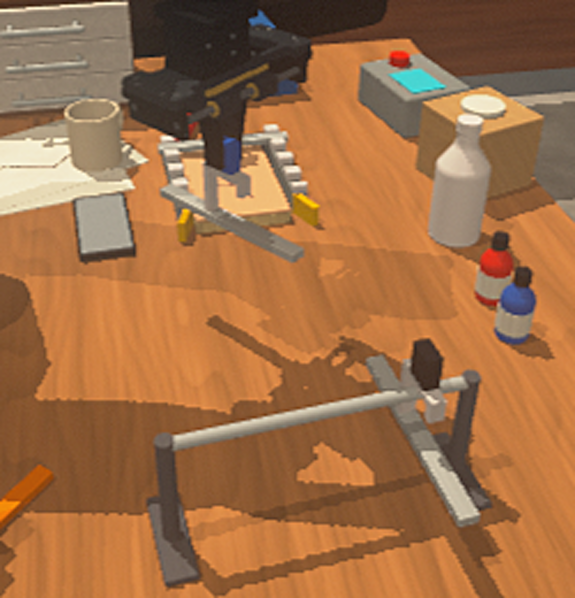

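```bash
python3 -m pendant '[[0,0,0.15,0.01,0.04,0,0.005],[0,0,0.3,0.02,0.09,0,0.005],[0,0,0.45,0.03,0.14,0,0.005],[0,0,0.6,0.04,0.18,0,0.005],[0,0,0.75,0.045,0.22,0,0.005]]'
python3 -m pendant '[[0,0,0.1,0.003,0.05,0,0.005],[0,0,0.192,0.005,0.09,0,0.005],[0,0,0.192,0.007,0.113,0,0.005],[0,0,0.192,0.007,0.113,0,0.005]]'
python3 - <<'E'
from h import *
s=monitor.read_state();q=s["ee_rot"];print(s["position"],q,np.degrees(np.arctan2(q[2]**2-q[1]**2,2*q[1]*q[2])))
im=get_image("top");crop("top",im,120,140,220,240,5,"t16")
E
```

```text
time_s: 19.27
position: [0.4985, 0.1567, 0.215]
ee_rot: [0.001, 0.079, 0.997, 0.003]
force: [0.0, -0.3, -1.9]
opening: 0.016
time_s: 19.77
position: [0.5048, 0.2712, 0.2145]
ee_rot: [0.0, -0.018, 1.0, 0.003]
force: [0.7, -0.1, -1.8]
opening: 0.0161
[0.5048151  0.27122306 0.21453872] [ 2.68069797e-04 -1.79390542e-02  9.99834259e-01  3.09387456e-03] 92.05578436956456
```

View pics/t16.png

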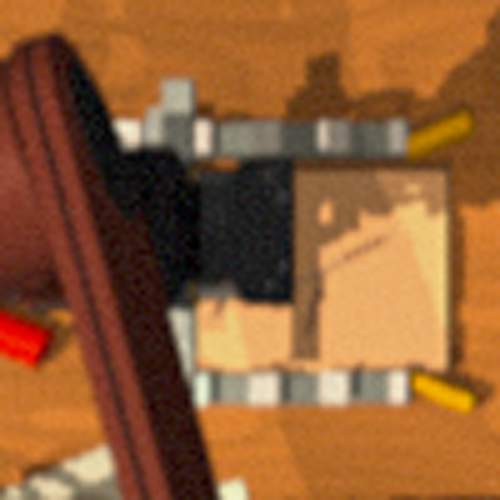

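```bash
python3 -m pendant '[[0,0,-0.012,0,-0.0065,-0.03,0.005],[0,0,-0.012,0,-0.0065,-0.06,0.005],[0,0,-0.012,0,-0.0065,-0.085,0.005],[0,0,-0.012,0,-0.0065,-0.088,0.005]]'
python3 - <<'E'
from h import *
s=monitor.read_state();q=s["ee_rot"];print(s["position"],q,np.degrees(np.arctan2(q[2]**2-q[1]**2,2*q[1]*q[2])))
im=get_image("side");crop("side",im,200,100,320,210,5,"s17")
im=get_image("top");crop("top",im,120,140,220,240,5,"t17")
E
```

```text
time_s: 20.32
position: [0.5032, 0.2619, 0.1243]
ee_rot: [-0.002, -0.011, 1.0, 0.002]
force: [-0.1, -0.4, -2.3]
opening: 0.0159
[0.50316578 0.26187969 0.12427252] [-0.00201978 -0.01077226  0.99993825  0.00183817] 91.23443888009528
```

View pics/s17.png

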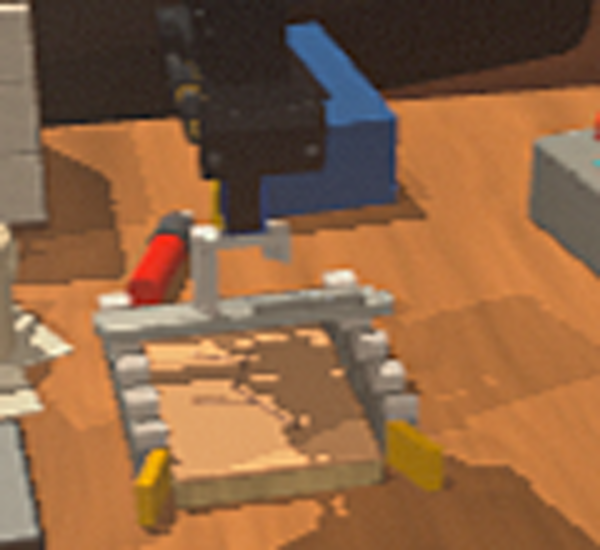

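View pics/t17.png

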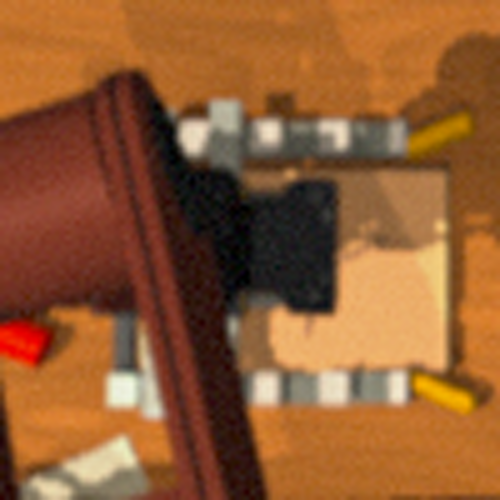

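```bash
python3 -m pendant '[[0,0,0,0,0.001,-0.008,0.005],[0,0,0,0,0.001,-0.014,0.005],[0,0,0,0,0.001,-0.018,0.005],[0,0,0,0,0.001,-0.018,0.005]]'
python3 -m pendant '[[0,0,0,0,0,-0.002,0.005],[0,0,0,0,0,-0.004,0.005],[0,0,0,0,0,-0.004,0.005]]'
python3 - <<'E'
from h import *
im=get_image("side");crop("side",im,200,100,320,210,5,"s18")
E
```

```text
time_s: 20.92
position: [0.5047, 0.2638, 0.1083]
ee_rot: [-0.0, -0.011, 1.0, 0.002]
force: [0.4, 0.0, -2.2]
opening: 0.0159
time_s: 21.3
position: [0.5051, 0.264, 0.1051]
ee_rot: [0.0, -0.011, 1.0, 0.003]
force: [-0.4, 0.1, 2.9]
opening: 0.0158
```

View pics/s18.png

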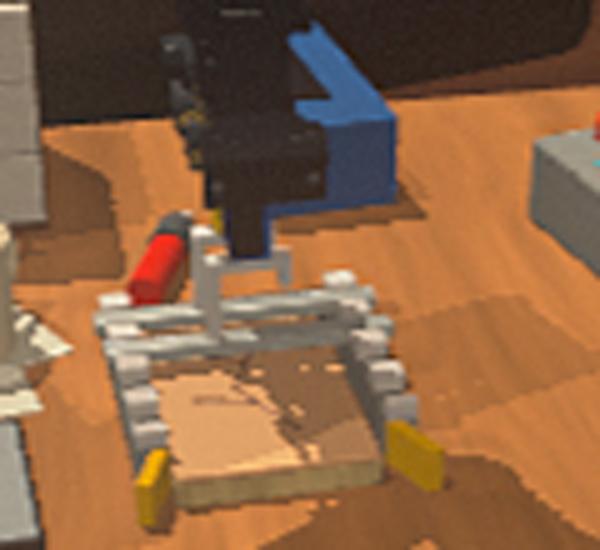

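```bash
python3 -m pendant '[[0,0,0,0,0,0,0.03],[0,0,0,0,0,0,0.03],[0,0,0,0,0,0.03,0.03],[0,0,0,0,0,0.07,0.03],[0,0,0,0,-0.04,0.1,0.04]]'
python3 -m pendant '[[0,0,-0.15,-0.01,-0.05,0,0.05],[0,0,-0.3,-0.02,-0.1,0,0.05],[0,0,-0.45,-0.03,-0.15,0,0.05],[0,0,-0.6,-0.04,-0.2,0,0.05],[0,0,-0.75,-0.04,-0.25,0,0.05]]'
python3 - <<'E'
from h import *
im=get_image("side");crop("side",im,190,100,320,220,5,"s19")
im=get_image("top");crop("top",im,120,140,220,240,5,"t19");cv2.imwrite("pics/t19f.png",im[:,:,::-1])
s=monitor.read_state();q=s["ee_rot"];print(s["position"],q,np.degrees(np.arctan2(q[2]**2-q[1]**2,2*q[1]*q[2])))
a=big(masks(im)["K"],(353,163,370,175));print(a,onz("top",a[0],.150))
E
```

```text
time_s: 21.98
position: [0.5055, 0.2253, 0.2069]
ee_rot: [0.001, -0.013, 1.0, 0.003]
force: [1.5, -1.6, 0.8]
opening: 0.0341
time_s: 22.6
position: [0.4648, -0.0261, 0.2069]
ee_rot: [0.002, 0.357, 0.934, 0.003]
force: [0.9, 0.7, 0.2]
opening: 0.0502
[ 0.46534413 -0.02866692  0.20698001] [0.00277892 0.35808897 0.93368154 0.00183093] 48.03399768929961
(array([360.74, 167.98]), [356, 165, 10, 7, 50]) [[ 0.5854619  -0.32768848  0.15      ]]
```

View pics/s19.png

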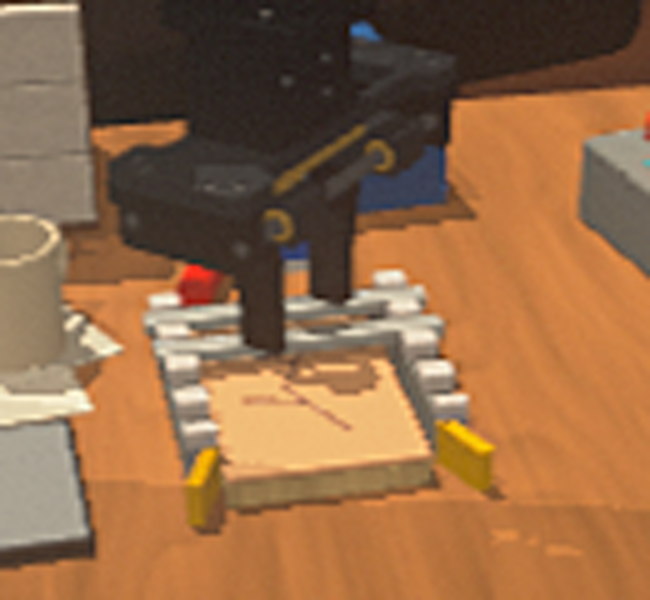

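View pics/t19.png

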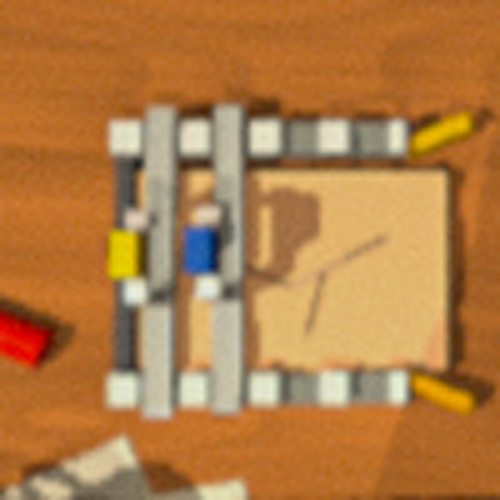

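```bash
python3 -m pendant '[[0,0,-0.15,0.02,-0.05,0,0.05],[0,0,-0.3,0.04,-0.1,0,0.05],[0,0,-0.45,0.06,-0.15,0,0.05],[0,0,-0.6,0.08,-0.2,0,0.05],[0,0,-0.744,0.1,-0.25,0,0.05]]'
python3 -m pendant '[[0,0,0,0.015,-0.03,0,0.05],[0,0,0,0.02,-0.046,0,0.05],[0,0,0,0.02,-0.046,0,0.05],[0,0,0,0.02,-0.046,0,0.05]]'
python3 - <<'E'
from h import *
s=monitor.read_state();q=s["ee_rot"];print(s["position"],q,np.degrees(np.arctan2(q[2]**2-q[1]**2,2*q[1]*q[2])))
im=get_image("side");crop("side",im,180,130,380,360,2.6,"s20")
print((proj("side",[[.5858,-.3285,.15]])-[180,130])*2.6)
E
```

```text
time_s: 23.32
position: [0.5663, -0.2794, 0.2067]
ee_rot: [0.003, 0.674, 0.739, 0.001]
force: [0.4, 0.7, 1.4]
opening: 0.0496
time_s: 23.82
position: [0.5862, -0.3238, 0.2066]
ee_rot: [0.003, 0.674, 0.739, 0.001]
force: [-0.5, 0.4, -0.4]
opening: 0.0503
[ 0.58620055 -0.32382741  0.20658126] [0.00270698 0.67363165 0.73906149 0.00109124] 5.30359502321548
[[404.60141795 332.62734767]]
```

View pics/s20.png

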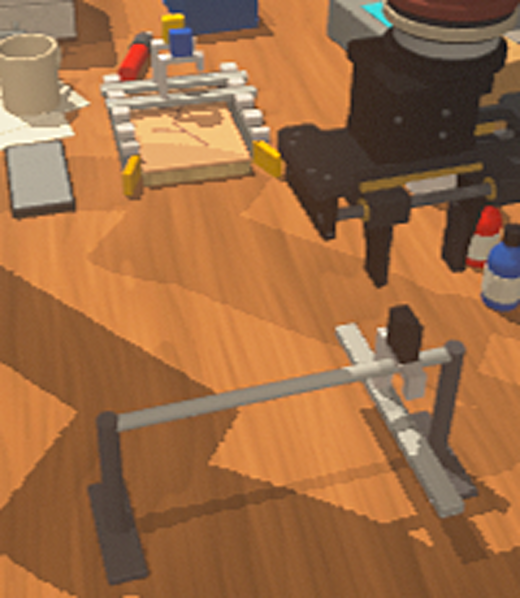

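```bash
python3 -m pendant '[[0,0,0,0,-0.004,-0.03,0.05],[0,0,0,0,-0.004,-0.055,0.05],[0,0,0,0,-0.004,-0.067,0.05],[0,0,0,0,-0.004,-0.067,0.05]]'
python3 -m pendant '[[0,0,0,0,0,0,0.012],[0,0,0,0,0,0,0.005],[0,0,0,0,0,0,0.005],[0,0,0,0,0,0,0.005]]'
python3 -m pendant '[[0,0,0,0,0,0.01,0.005],[0,0,0,0,0,0.02,0.005],[0,0,0,0,0,0.026,0.005],[0,0,0,0,0,0.026,0.005]]'
python3 - <<'E'
from h import *
im=get_image("side");crop("side",im,180,130,380,360,2.6,"s21")
E
```

```text
time_s: 24.38
position: [0.5858, -0.3268, 0.1392]
ee_rot: [0.002, 0.673, 0.739, 0.001]
force: [-0.3, -0.1, 0.2]
opening: 0.0497
time_s: 24.88
position: [0.5858, -0.327, 0.1396]
ee_rot: [0.002, 0.673, 0.739, 0.001]
force: [-1.2, 0.7, 1.6]
opening: 0.0181
time_s: 25.38
position: [0.5863, -0.3273, 0.1667]
ee_rot: [0.003, 0.673, 0.739, 0.001]
force: [-0.1, -0.1, -2.3]
opening: 0.0161
```

View pics/s21.png

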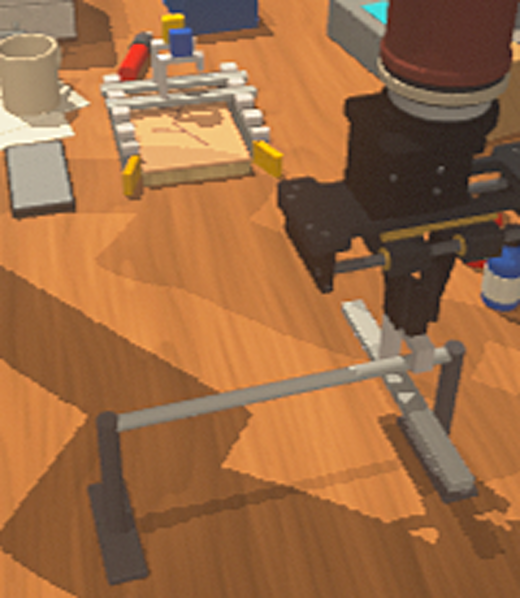

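```bash
python3 -m pendant '[[0,0,0,-0.002,0.02,0,0.005],[0,0,0,-0.005,0.05,0,0.005],[0,0,0,-0.0075,0.08,0,0.005],[0,0,0,-0.011,0.11,0,0.005],[0,0,0,-0.0125,0.13,0,0.005]]'
python3 -m pendant '[[0,0,0,-0.01,0.0,0.03,0.005],[0,0,0.1,-0.03,0.03,0.05,0.005],[0,0,0.25,-0.05,0.06,0.05,0.005],[0,0,0.4,-0.06,0.1,0.05,0.005],[0,0,0.55,-0.066,0.14,0.05,0.005]]'
python3 - <<'E'
from h import *
im=get_image("side");crop("side",im,150,100,400,360,2.3,"s22")
E
```

```text
time_s: 26.05
position: [0.5728, -0.1945, 0.1655]
ee_rot: [0.002, 0.673, 0.74, 0.001]
force: [-0.1, 1.2, -1.3]
opening: 0.0158
time_s: 26.68
position: [0.506, -0.053, 0.2155]
ee_rot: [0.002, 0.445, 0.896, 0.002]
force: [-0.1, 0.6, -2.7]
opening: 0.0157
```

View pics/s22.png

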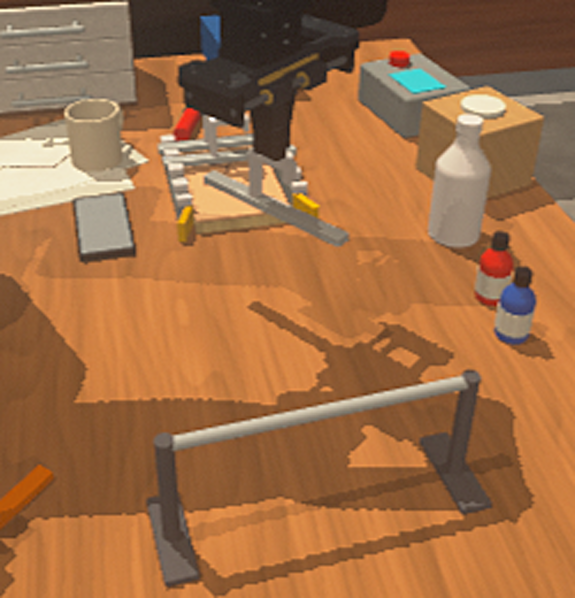

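```bash
python3 -m pendant '[[0,0,0.15,0.0,0.03,0,0.005],[0,0,0.3,0.0,0.06,0,0.005],[0,0,0.45,0.0,0.1,0,0.005],[0,0,0.6,0.001,0.14,0,0.005],[0,0,0.75,0.001,0.18,0,0.005]]'
python3 -m pendant '[[0,0,0.1,0.0,0.03,0,0.005],[0,0,0.18,0.001,0.048,0,0.005],[0,0,0.18,0.001,0.048,0,0.005],[0,0,0.18,0.001,0.048,0,0.005]]'
python3 - <<'E'
from h import *
s=monitor.read_state();q=s["ee_rot"];print(s["position"],q,np.degrees(np.arctan2(q[2]**2-q[1]**2,2*q[1]*q[2])))
im=get_image("top");crop("top",im,120,140,220,240,5,"t23")
E
```

```text
time_s: 27.35
position: [0.5058, 0.1329, 0.2153]
ee_rot: [-0.001, 0.079, 0.997, 0.003]
force: [1.0, -0.3, -2.0]
opening: 0.0162
time_s: 27.85
position: [0.5066, 0.1805, 0.2151]
ee_rot: [-0.001, -0.01, 1.0, 0.003]
force: [-0.6, 0.5, -1.9]
opening: 0.0155
[0.50661934 0.18050235 0.21512065] [-0.00108432 -0.009695    0.99994892  0.00264378] 91.11098658065424
```

View pics/t23.png

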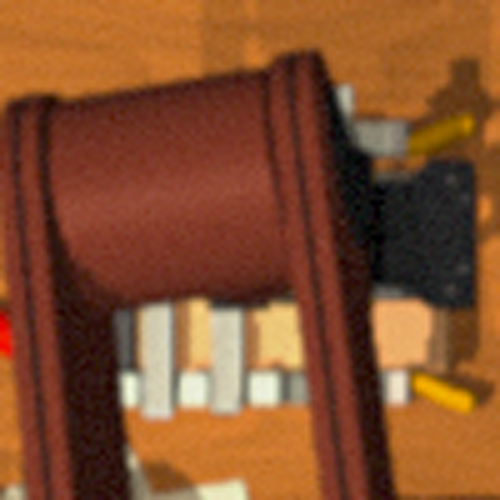

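```bash
python3 -m pendant '[[0,0,0,0.001,-0.004,-0.03,0.005],[0,0,0,0.001,-0.004,-0.06,0.005],[0,0,0,0.001,-0.004,-0.085,0.005],[0,0,0,0.001,-0.004,-0.089,0.005],[0,0,0,0.001,-0.004,-0.089,0.005]]'
python3 - <<'E'
from h import *
im=get_image("side");crop("side",im,200,100,320,210,5,"s24")
im=get_image("top");crop("top",im,120,140,220,240,5,"t24")
E
```

```text
time_s: 28.52
position: [0.5081, 0.1758, 0.1267]
ee_rot: [-0.001, -0.009, 1.0, 0.003]
force: [-0.1, 0.2, -1.7]
opening: 0.0156
```

View pics/s24.png

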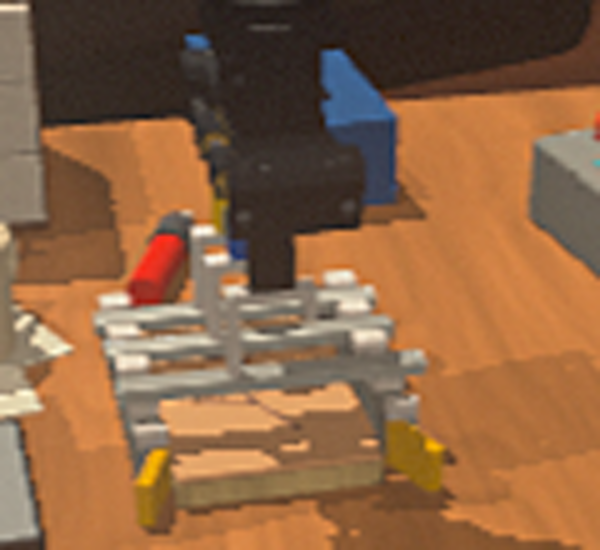

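View pics/t24.png

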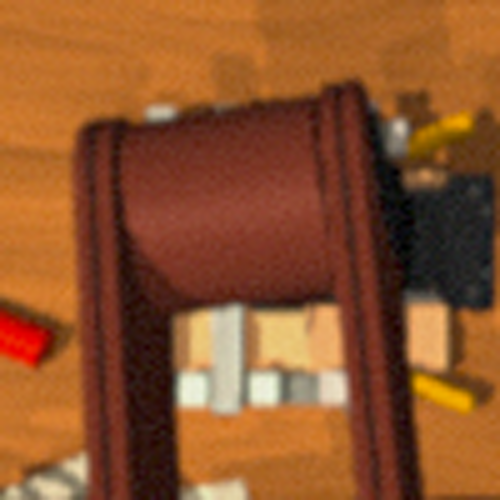

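```bash
python3 -m pendant '[[0,0,0,0,0,-0.008,0.005],[0,0,0,0,0,-0.014,0.005],[0,0,0,0,0,-0.018,0.005],[0,0,0,0,0,-0.018,0.005]]'
python3 - <<'E'
from h import *
im=get_image("side");crop("side",im,200,100,320,210,5,"s25")
E
```

```text
time_s: 29.12
position: [0.5083, 0.1762, 0.109]
ee_rot: [-0.0, -0.009, 1.0, 0.003]
force: [-0.1, -0.4, -1.4]
opening: 0.0154
```

View pics/s25.png

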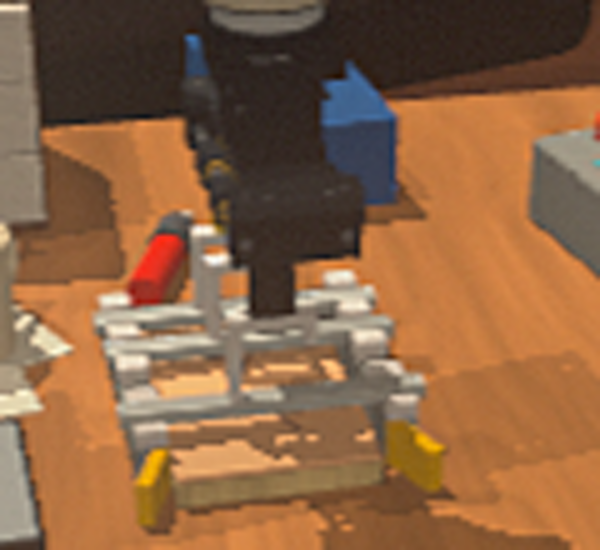

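```bash
python3 -m pendant '[[0,0,0,0,0,-0.003,0.005],[0,0,0,0,0,-0.005,0.005],[0,0,0,0,0,-0.005,0.005]]'
python3 -m pendant '[[0,0,0,0,0,0,0.034],[0,0,0,0,0,0,0.034],[0,0,0,0,0,0.03,0.034],[0,0,0,0,0,0.07,0.034],[0,0,0,0,-0.04,0.1,0.04]]'
python3 -m pendant '[[0,0,0,-0.01,-0.05,0,0.05],[0,0,0,-0.02,-0.1,0,0.05],[0,0,0,-0.03,-0.15,0,0.05],[0,0,0,-0.05,-0.2,0,0.05],[0,0,0,-0.07,-0.25,0.02,0.05]]'
python3 - <<'E'
from h import *
im=get_image("side");crop("side",im,190,100,320,220,5,"s26");cv2.imwrite("pics/s26f.png",im[:,:,::-1])
im=get_image("top");crop("top",im,120,140,220,240,5,"t26");cv2.imwrite("pics/t26f.png",im[:,:,::-1])
E
```

```text
time_s: 29.55
position: [0.5088, 0.1763, 0.1049]
ee_rot: [0.0, -0.009, 1.0, 0.003]
force: [-3.2, -0.0, 2.5]
opening: 0.0161
time_s: 30.18
position: [0.5093, 0.1375, 0.2068]
ee_rot: [0.001, -0.011, 1.0, 0.003]
force: [0.9, -0.3, -1.0]
opening: 0.0374
time_s: 30.8
position: [0.4376, -0.1135, 0.2256]
ee_rot: [-0.0, -0.011, 1.0, 0.004]
force: [0.3, -0.8, 1.0]
opening: 0.0496
```

View pics/s26.png

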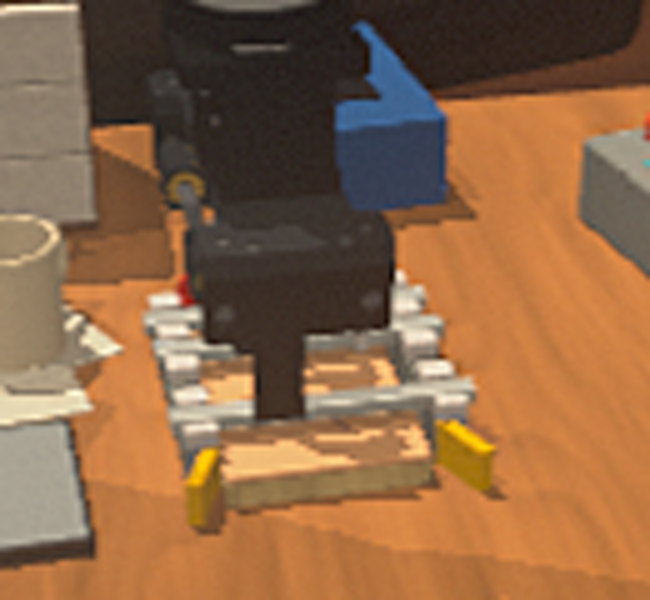

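View pics/t26.png

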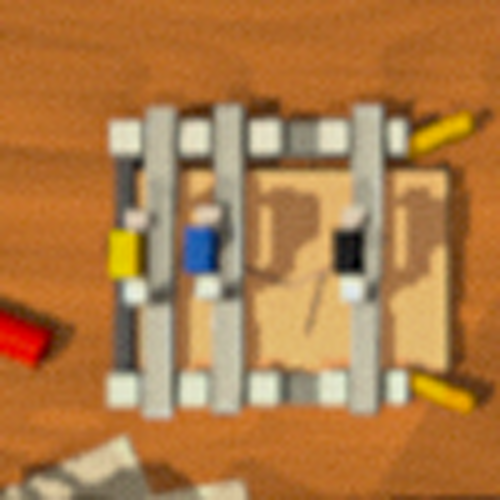

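View pics/t26f.png

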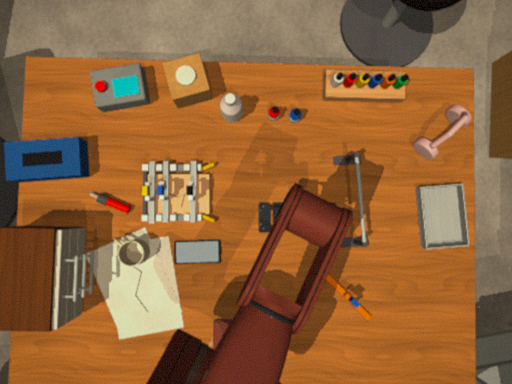

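```bash
python3 - <<'E'
from h import *
for f in("t4","t19f","t26f"):
    t=cv2.imread(f"pics/{f}.png")[:,:,::-1];H=hsv(t).astype(int)
    m=((H[...,0]>=10)&(H[...,0]<=24)&(H[...,1]>60)&(H[...,1]<165)&(H[...,2]>100))
    # right edge per row (mean), rows 180-205 ; upper/lower edges in cols 196-206
    re=[np.where(m[y,190:225])[0].max()+190 for y in (176,178,206,208,210)]
    up=[np.where(m[165:200,x])[0].min()+165 for x in (176,178,204,206)]
    lo=[np.where(m[195:222,x])[0].max()+195 for x in (176,178,204,206)]
    print(f,re,up,lo,np.round(onz("top",[[np.mean(re)+.5,194]],.022),4),np.round(onz("top",[[191,(np.mean(up)+np.mean(lo))/2]],.022),4))
F=np.array([.5078,.2273]);c=np.radians(91.8)
print("tail expected",F-.1*np.array([np.cos(c),np.sin(c)]))
E
```

```text
t4 [np.int64(209), np.int64(209), np.int64(209), np.int64(209), np.int64(209)] [np.int64(172), np.int64(171), np.int64(171), np.int64(172)] [np.int64(220), np.int64(221), np.int64(212), np.int64(213)] [[0.5045 0.1258 0.022 ]] [[0.5031 0.1852 0.022 ]]
t19f [np.int64(209), np.int64(209), np.int64(209), np.int64(209), np.int64(209)] [np.int64(171), np.int64(171), np.int64(173), np.int64(174)] [np.int64(220), np.int64(221), np.int64(213), np.int64(214)] [[0.5045 0.1258 0.022 ]] [[0.5011 0.1852 0.022 ]]
t26f [np.int64(209), np.int64(209), np.int64(209), np.int64(209), np.int64(209)] [np.int64(171), np.int64(171), np.int64(174), np.int64(174)] [np.int64(221), np.int64(220), np.int64(213), np.int64(214)] [[0.5045 0.1258 0.022 ]] [[0.5007 0.1852 0.022 ]]
tail expected [0.51094108 0.12734934]
```

```bash
python3 -m pendant '[[0,0,0,-0.01,-0.05,0.01,0.05],[0,0,0,-0.02,-0.1,0.02,0.05],[0,0,0,-0.03,-0.14,0.03,0.05],[0,0,0,-0.03,-0.14,0.03,0.05],[0,0,0,-0.03,-0.14,0.03,0.05]]'
python3 - <<'E'
from h import *
im=get_image("side");crop("side",im,190,100,320,220,5,"s27");cv2.imwrite("pics/s27f.png",im[:,:,::-1])
im=get_image("top");crop("top",im,120,140,220,240,5,"t27")
E
```

```text
time_s: 31.52
position: [0.4092, -0.2563, 0.2585]
ee_rot: [0.002, -0.008, 1.0, 0.002]
force: [-0.1, -1.4, -0.3]
opening: 0.0499
```

View pics/s27f.png

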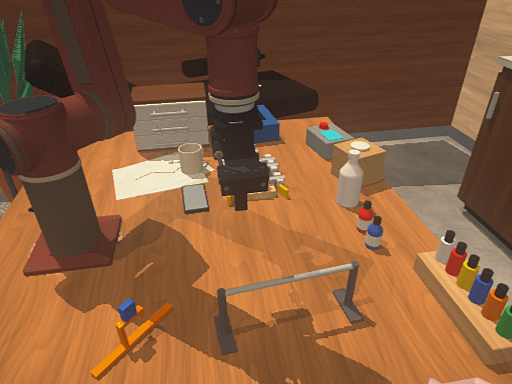

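View pics/s27.png

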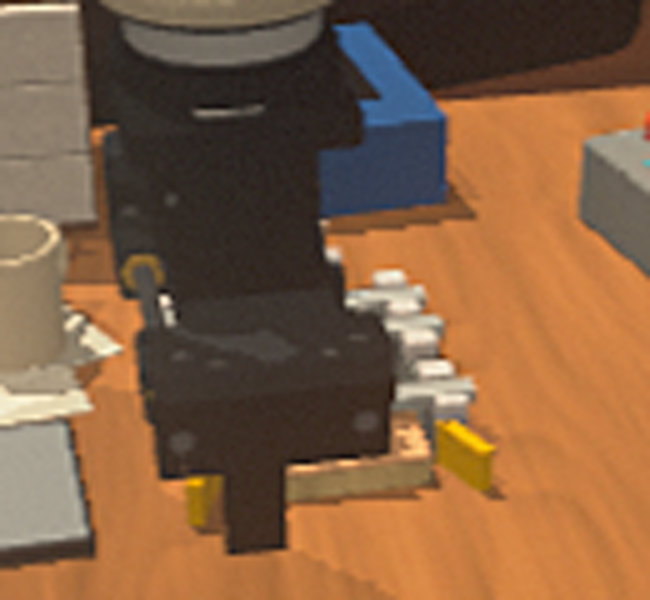

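View pics/t27.png

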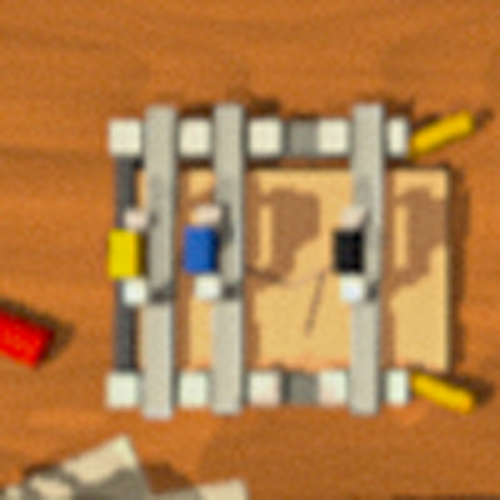

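```bash
python3 -m pendant '[[0,0,0,0.05,0,0,0.05],[0,0,0,0.1,0,0,0.05],[0,0,0,0.15,0,0,0.05],[0,0,0,0.19,0,0,0.05],[0,0,0,0.19,0,0,0.05]]'
python3 - <<'E'
from h import *
im=get_image("side");crop("side",im,190,100,320,220,5,"s28")
E
```

```text
time_s: 32.25
position: [0.6012, -0.2535, 0.2566]
ee_rot: [0.002, -0.011, 1.0, 0.003]
force: [-0.7, 0.1, -0.1]
opening: 0.05
```

View pics/s28.png

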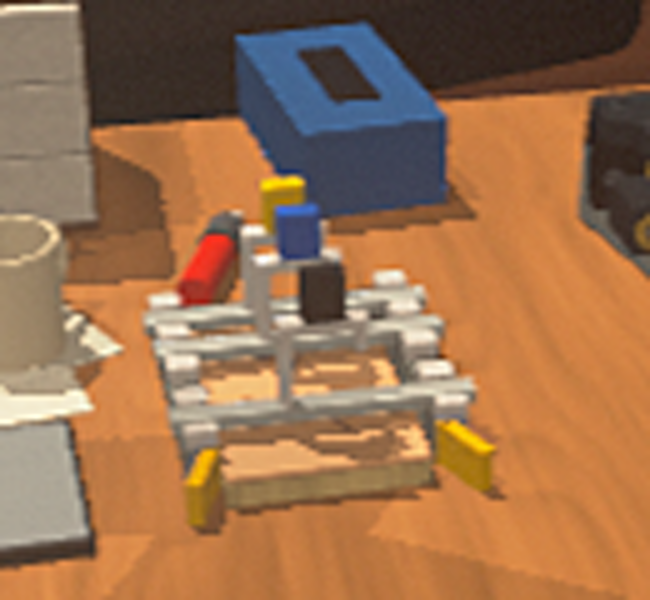

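All three bars lie level in the notches with upright grips, and the panel's tail is at its home position.

```bash
python3 -c "
from bench import r
r.hand_in()"
```

```text
the job is handed in; nothing more can be done
```

I pushed the panel home, moved all three bars from the rail into their own notches, and handed the job in at about 32 s; no verdict came back.

- **Panel:** I squared it with both open fingers on its rear end and pushed it along the frame until the force rose to about 16 N against the stop. In the last top picture measured, its tail edge was at pixel column 209, the same as right after homing.
- **Bars:** yellow is in notch 1, blue in notch 2 and black in notch 4. The red bar was not there. The last pictures show all three level and square, with both ends sticking out about equally.
- **Bystanders:** none was seen to move, and I left the orange look-alike alone.

**Disagreement between checks:** after the second bar, the panel appeared to have shifted sideways by about 4–5 mm within the rails' clearance. I saw no turn, and it was still against the stop. That is inside the 10 mm limit, so I left it.

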